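# Put the engraver's blanks and tool cases away

## Task

Clear the engraving bench: pile all the loose steel blanks flat and squarely on one another in the open drawer of the wooden chest, edges flush and lengthwise front to back in line with the drawer's sides, and then push the drawer fully home. Stack the smaller closed wooden cases squarely in one column, centred on the large case on top of the chest and lying the same way. Leave the jar, the steel block and the tin where they are.

Things in the scene. Friction and masses are not known exactly. Their poses are not given: they have to be found in the camera images.
- chest: low wooden bench chest, 180 deep x 180 wide x 88 high, fixed to the bench; origin under its centre on the bench; x points from its front to its back, its front with the drawer faces the robot (its own -x)
- drawer (a joint): how far the chest's drawer is pulled out, m: 0 = fully home with its front flush with the chest, grows as it comes out towards the robot, 0.165 at most; stiff-sliding (about 2 N)
- drawer_in (a point): centre of the drawer's inner floor, moves with the drawer; x and y as the chest's. The space inside is 135 (x) by 142 (y); the floor is 16 above the bench, the side and back walls' tops 58 and the front panel's top 72 above the bench, the walls 7 to 8 thick
- drawer_handle (a point): middle of the drawer's handle, a horizontal steel bar 8 thick and 80 long across the drawer (chest y), 35 out from the front panel and 45 above the bench
- foot_case: the largest closed wooden case, 140 x 80 x 36 high (x, y, z), standing loose on top of the chest with its long side across it; origin under its centre, x along its length
- plate1: flat steel engraving blank 100 x 60 x 10 thick (x, y, z), lying on the bench; origin at the centre of its underside, x along its length; three or all of the four are there
- plate2: flat steel engraving blank 100 x 60 x 10 thick (x, y, z), lying on the bench; origin at the centre of its underside, x along its length; three or all of the four are there
- plate3: flat steel engraving blank 100 x 60 x 10 thick (x, y, z), lying on the bench; origin at the centre of its underside, x along its length; three or all of the four are there
- plate4: flat steel engraving blank 100 x 60 x 10 thick (x, y, z), lying on the bench; origin at the centre of its underside, x along its length; three or all of the four are there
- case1: smaller closed wooden tool case 110 x 66 x 36 high (x, y, z), on the bench; origin at the centre of its underside, x along its length; two or three of the three are there
- case2: smaller closed wooden tool case 110 x 66 x 36 high (x, y, z), on the bench; origin at the centre of its underside, x along its length; two or three of the three are there
- case3: smaller closed wooden tool case 110 x 66 x 36 high (x, y, z), on the bench; origin at the centre of its underside, x along its length; two or three of the three are there
- jar: amber glass jar, 54 in diameter, 75 high, origin under its centre; to be left alone
- bench_block: dark steel bench block 90 x 90 x 70 high; to be left alone
- wax_tin: flat round tin 80 in diameter, 25 high; to be left alone

How it is judged:
On the way, in this order (a step that is already met when the one before it is completed fails the run):
1. all the steel blanks are released in one square pile in the open drawer (value of joint drawer above 0.1 m and x of plate1 in the frame of drawer_in between -0.04 and 0.04 m and y of plate1 in the frame of drawer_in between -0.05 and 0.05 m and z of plate1 in the frame of drawer_in between -0.005 and 0.036 m and angle between each of plate1, plate2, plate3, plate4's own z axis and vertical below 0.06 rad and angle between the x axis of each of plate1, plate2, plate3, plate4 and the x axis of drawer_in, either way round below 0.12 rad and horizontal distance between plate1 and plate2 below 0.008 m and horizontal distance between each of plate1, plate2 and plate3 below 0.008 m and horizontal distance between each of plate1, plate2, plate3 and plate4 below 0.008 m and x of plate2 in the frame of drawer_in between -0.04 and 0.04 m and y of plate2 in the frame of drawer_in between -0.05 and 0.05 m and z of plate2 in the frame of drawer_in between -0.005 and 0.036 m and x of plate3 in the frame of drawer_in between -0.04 and 0.04 m and y of plate3 in the frame of drawer_in between -0.05 and 0.05 m and z of plate3 in the frame of drawer_in between -0.005 and 0.036 m and x of plate4 in the frame of drawer_in between -0.04 and 0.04 m and y of plate4 in the frame of drawer_in between -0.05 and 0.05 m and z of plate4 in the frame of drawer_in between -0.005 and 0.036 m and contact force between the fingers and plate1 below 0.3 N and contact force between the fingers and plate2 below 0.3 N and contact force between the fingers and plate3 below 0.3 N and contact force between the fingers and plate4 below 0.3 N and linear speed of each of plate1, plate2, plate3, plate4 below 0.02 m/s), for 0.2 s.
2. the drawer is pushed home with the pile still square (value of joint drawer below 0.004 m and x of plate1 in the frame of drawer_in between -0.04 and 0.04 m and y of plate1 in the frame of drawer_in between -0.05 and 0.05 m and z of plate1 in the frame of drawer_in between -0.005 and 0.036 m and angle between each of plate1, plate2, plate3, plate4's own z axis and vertical below 0.06 rad and angle between the x axis of each of plate1, plate2, plate3, plate4 and the x axis of drawer_in, either way round below 0.12 rad and horizontal distance between plate1 and plate2 below 0.008 m and horizontal distance between each of plate1, plate2 and plate3 below 0.008 m and horizontal distance between each of plate1, plate2, plate3 and plate4 below 0.008 m and x of plate2 in the frame of drawer_in between -0.04 and 0.04 m and y of plate2 in the frame of drawer_in between -0.05 and 0.05 m and z of plate2 in the frame of drawer_in between -0.005 and 0.036 m and x of plate3 in the frame of drawer_in between -0.04 and 0.04 m and y of plate3 in the frame of drawer_in between -0.05 and 0.05 m and z of plate3 in the frame of drawer_in between -0.005 and 0.036 m and x of plate4 in the frame of drawer_in between -0.04 and 0.04 m and y of plate4 in the frame of drawer_in between -0.05 and 0.05 m and z of plate4 in the frame of drawer_in between -0.005 and 0.036 m), for 0.2 s.
At the end, for the whole second after the job is handed in: Drawer within 4 mm of home; every blank flat in it, within 7 degrees of its direction, centres within 8 mm of one another. Every smaller case flat in one column on the large case on the chest, centres within 12 mm of its centre, 10 mm of one another, within 7 degrees. All at rest (all of step 2 and height (world z) of foot_case above 0.083 m and angle between foot_case's own z axis and vertical below 0.05 rad and horizontal distance between each of case1, case2, case3 and foot_case below 0.012 m and z of each of case1, case2, case3 in the frame of foot_case above 0.032 m and angle between each of case1, case2, case3's own z axis and vertical below 0.06 rad and angle between the x axis of each of case1, case2, case3 and the x axis of foot_case, either way round below 0.12 rad and horizontal distance between case1 and case2 below 0.01 m and horizontal distance between each of case1, case2 and case3 below 0.01 m and linear speed of each of plate1, plate2, plate3, plate4, case1, case2, case3 below 0.02 m/s); the robot touches nothing.
It fails at once if the jar is moved more than 40 mm (distance of jar from where it was at the start of the episode above 0.04 m).
It fails at once if the bench block is moved more than 40 mm (distance of bench_block from where it was at the start of the episode above 0.04 m).
It fails at once if the wax tin is moved more than 40 mm (distance of wax_tin from where it was at the start of the episode above 0.04 m).
Of plate1, plate2, plate3, plate4 only 3 to 4 are there at a start; the rules pass over those that are not, and their reading is None.
Of case1, case2, case3 only 2 to 3 are there at a start; the rules pass over those that are not, and their reading is None.
At some moment in a run one of case1, case2, case3 may be knocked a few centimetres aside while the robot is not near it.
It also fails if it takes over 210 s, if anything falls off the work surface, if the arm or the gripper's body presses on something with over 40 N, if the wrist force passes 120 N, or if a joint passes its speed limit or range.

## Robot

A 6-joint arm with a two-finger parallel gripper is mounted at the origin on the work surface. World frame = base frame: x ahead of the robot, y to its left, z up, the work surface at z = 0. Lengths are in m, angles in rad, forces in N, time in s.
With the tool pointing down it reaches from about 0.4 to 0.825 m from the base axis. Payload 7 kg.
Tool frame: the origin (TCP) lies at the very end of the fingers, on their centre line; the grasp point (between the pads) lies 19 mm behind it (grip_depth is the distance from the TCP to the grasp point, in m); z points along the fingers, y is the direction in which the jaws open and shut (so a half turn about z gives the same grasp; the last joint's range is limited). The gripper opens to 88 mm and grips with 3 to 60 N. Pads are 19 mm wide; open, the fingers measure 130 mm over their backs; the gripper's body (78 mm by 193 mm) begins 47 mm behind the grasp point.
Start: joints at [1.537, 0.359, 0.012, 0, -1.224, -0.288], TCP at [0.213, 0.64, 0.227] pointing down, gripper open.
Joint ranges: [-3.07, 3.07], [-1.43, 2.12], [-1.02, 1.25], [-3.03, 1.67], [-3.05, -0], [-3.03, 3.03]. Speed limits (rad/s): [2.39, 2.39, 3.01, 3.14, 3.14, 3.14].

## Interface

Orientations are given as [roll, pitch, yaw] about the fixed x, y, z axes, in that order (R = Rz(yaw) Ry(pitch) Rx(roll)).
In Python, from station import get_state, grab_frame, get_calibration, job_done, grip_depth gives the robot as it stands. The module is installed in compiled form; this text tells all that it offers.
- The arm moves only by the shell command python3 -m crank 'ROWS' [FORCE]. ROWS is JSON, a list of rows, each an object with "turn": the turn, a rotation vector about the tool's x, y, z each as a share of 2 pi rad, from -1 to 1, a list of three; "slide": the shift along the tool's x, y, z each as a share of 0.5 m, from -1 to 1, a list of three; "fingers": the opening, from -1 (shut) to 1 (fully open). A call has 1 to 5 rows; each row is the pose to reach, as a shift and turn from the pose commanded when the call began, along the tool's axes at that moment, turning the shorter way round; what a row does not reach only later rows make up. A row lasts 1/12 s, in which the tool goes at most 41.7 mm and 7.16 degrees, less where a joint would pass 70% of its speed; a pose out of reach is approached as far as the arm can. A call with a number of a shift or a turn outside -1 to 1 is refused whole. A call with a gripper value outside its range is refused whole. The fingers move at their own pace and stop on an object; FORCE is the grip in N (left out, the last holds). Time passes only in rows, so rows that repeat a pose let the fingers close. It gives the time, the measured TCP pose, the force and the opening at its end, in the units of the state.
- get_state(): the state, without advancing time (a new reading comes with each control period).
- grab_frame(name): name is "scene" or "top" or "wrist"; returns the picture (420x560x3 uint8, red, green, blue); there is no depth.
- get_calibration(name): a dict with "K" (3x3 intrinsics, pixels), "pose" (4x4, takes a point from camera to world coordinates). Camera axes: x right, y up, looking along -z (the intrinsics and any distortion apply to the point x, -y, -z); pixel columns grow to the right and rows downward; lengths in m; the calibration is good to about 2 mm. A picture is of the moment at which its call begins: read the wrist's pose just before it. get_calibration takes no time and is no camera call; for the wrist camera it gives the pose at the moment of the call.
- job_done(): hands the job in, once; it reports no verdict.
The state is a dict: "t": time; "q": joint angles; "qd": joint speeds; "joint_efforts": joint torques, N m; "eef_pos": TCP position; "ee_rot": TCP orientation; "force": force on the tool from outside, world axes, zero at the start; "moment": the same for the moment, N m; "width": finger opening in m.
Only numpy, scipy, OpenCV 4.12 (cv2) and the standard library are available. Lean on these libraries where they do the work, as an engineer would, in place of code of your own. Each camera call takes 0.05 s, during which the arm holds its last target.

## Working session

There is one attempt and no reset: what is moved stays moved. The work goes in short steps, Python scripts to look and compute and a shell command to move; the robot and the scene stay as the last step left them, time stands still between calls to the robot, and variables do not carry over. Pictures are saved under pics/ and viewed, and the job is handed in when it is done.

```bash
ls; mkdir -p pics; python3 - <<'E'
from station import *
import cv2,json
s=get_state()
for k,v in s.items(): print(k,v)
print(grip_depth if not callable(grip_depth) else grip_depth())
for n in ["scene","top","wrist"]:
    c=get_calibration(n); print(n,c)
    cv2.imwrite(f"pics/a_{n}.png",grab_frame(n)[:,:,::-1])
E
```

```text
pics
t 0.0
q [ 1.53709877e+00  3.59366168e-01  1.10454076e-02 -3.88526379e-04
 -1.22411703e+00 -2.88088505e-01]
qd [0.00233733 0.00154037 0.00021657 0.00062488 0.00114056 0.00059259]
joint_efforts [-9.23747939e-04 -5.82714558e+01  2.93051273e+01  6.99724853e+00
  6.86983185e-03 -1.68769852e-04]
eef_pos [0.21334061 0.63986038 0.22562333]
ee_rot [ 3.13991505e+00 -1.16235298e-04 -3.21918278e-01]
force [-0.03370628 -0.46538284  0.71538248]
moment [ 0.01708682 -0.00955681 -0.05192389]
width 0.08747765398350306
0.0188
scene {'K': array([[476.42152278,   0.        , 273.72406514],
       [  0.        , 476.42152278, 208.02489818],
       [  0.        ,   0.        ,   1.        ]]), 'pose': array([[-0.54046409, -0.63257164,  0.55475372,  1.21361097],
       [ 0.84135867, -0.40928641,  0.35298757,  0.40444112],
       [ 0.00376323,  0.65752396,  0.75342424,  0.99144777],
       [ 0.        ,  0.        ,  0.        ,  1.        ]])}
top {'K': array([[419.34153035,   0.        , 280.93955848],
       [  0.        , 419.34153035, 206.52309718],
       [  0.        ,   0.        ,   1.        ]]), 'pose': array([[-0.00963878,  0.98801257, -0.15407222,  0.39565719],
       [-0.99986881, -0.01152872, -0.01137781,  0.00320729],
       [-0.01301768,  0.15394233,  0.98799408,  1.2639732 ],
       [ 0.        ,  0.        ,  0.        ,  1.        ]])}
wrist {'K': array([[300.9771306 ,   0.        , 276.07951961],
       [  0.        , 300.9771306 , 208.93257013],
       [  0.        ,   0.        ,   1.        ]]), 'pose': array([[-0.31557675,  0.91547914,  0.24961823,  0.28028345],
       [-0.94889797, -0.30501279, -0.08099285,  0.61802968],
       [ 0.00198949, -0.26242169,  0.96495124,  0.38313561],
       [ 0.        ,  0.        ,  0.        ,  1.        ]])}
```

View pics/a_scene.png

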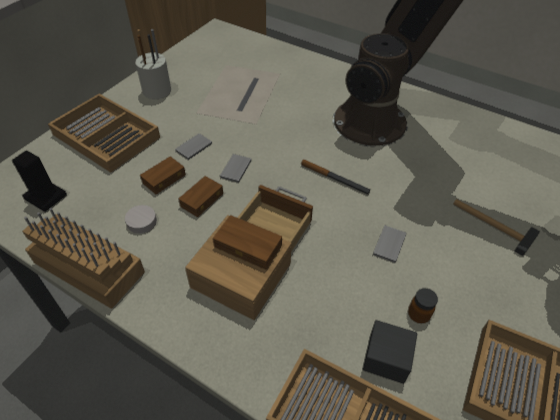

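View pics/a_top.png

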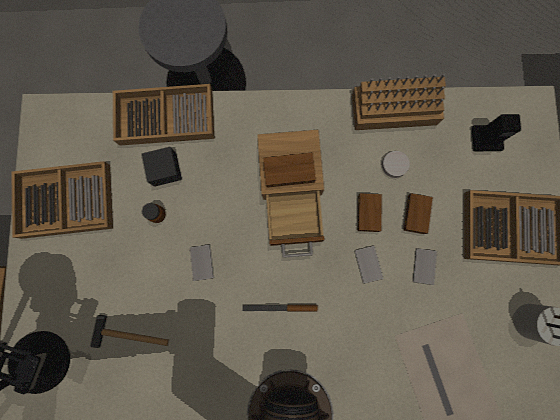

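View pics/a_wrist.png

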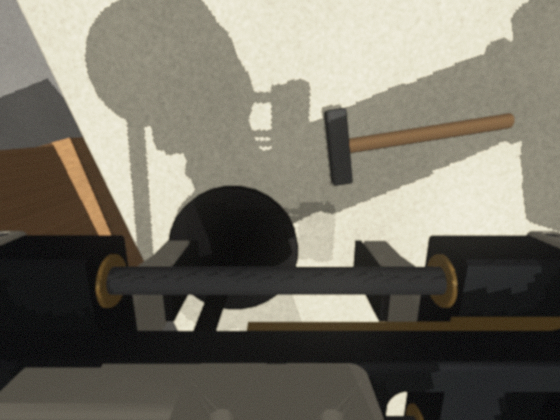

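Seen in the top view: three blanks at about (202,262), (369,264) and (425,266), and two cases at (370,212) and (418,212). The chest is at (290,160) with its drawer open and the foot case at (289,169). The tin is at (396,163), the jar at (153,212) and the block at (161,166). Next I measure them.

```bash
cat > h.py <<'E'
import numpy as np, cv2
from station import *
from scipy.spatial.transform import Rotation as R
def ray(cal,uv,z):
    K,P=cal["K"],cal["pose"]; uv=np.atleast_2d(uv).astype(float)
    d=np.c_[(uv[:,0]-K[0,2])/K[0,0],-(uv[:,1]-K[1,2])/K[1,1],-np.ones(len(uv))]@P[:3,:3].T
    o=P[:3,3]; return (o+d*((z-o[2])/d[:,2])[:,None])[:,:2]
def proj(cal,p):
    P=cal["pose"]; c=(np.atleast_2d(p)-P[:3,3])@P[:3,:3]; K=cal["K"]
    return np.c_[K[0,0]*c[:,0]/-c[:,2]+K[0,2], K[1,1]*-c[:,1]/-c[:,2]+K[1,2]]
def rect(cal,contour,z):
    w=ray(cal,contour.reshape(-1,2),z)
    (c,s,a)=cv2.minAreaRect((w*1000).astype(np.float32))
    if s[0]<s[1]: s=(s[1],s[0]); a+=90
    a=(a+90)%180-90
    return np.array(c)/1000,s,a   # center m, size mm, angle deg of the long side
def plan(x=None,y=None,z=None,yaw=None):
    s=get_state(); p=np.array(s["eef_pos"]); r=R.from_euler("xyz",s["ee_rot"])
    yw=s["ee_rot"][2] if yaw is None else np.radians(yaw)
    t=np.array([p[i] if v is None else v for i,v in enumerate((x,y,z))])
    rt=R.from_euler("xyz",[np.pi,0,yw])
    sl=r.inv().apply(t-p)/0.5; tu=(r.inv()*rt).as_rotvec()/(2*np.pi)
    print("slide",np.round(sl,4),"turn",np.round(tu,4),"dist",np.round(np.linalg.norm(t-p),4))
def st():
    s=get_state(); print("t",round(s["t"],2),"pos",np.round(s["eef_pos"],4),"rpy",np.round(np.degrees(s["ee_rot"]),2),"F",np.round(s["force"],1),"w",round(s["width"],4))
E
cat > look.py <<'E'
from h import *
import sys
name=sys.argv[1]; out=sys.argv[2]
c=get_calibration(name); f=grab_frame(name); cv2.imwrite(out,f[:,:,::-1])
hsv=cv2.cvtColor(f,cv2.COLOR_RGB2HSV)
H,S,V=cv2.split(hsv)
for (u,v) in [(202,262),(369,264),(425,266),(370,212),(418,212),(289,169),(300,190),(290,215),(150,290),(300,280),(396,163)]:
    print((u,v),hsv[v,u])
E
python3 look.py top pics/b_top.png
python3 -c "
import cv2
f=cv2.imread('pics/b_top.png'); cv2.imwrite('pics/b_crop.png',cv2.resize(f[110:300,180:450],None,fx=2.9,fy=2.9,interpolation=cv2.INTER_CUBIC))"
```

```text
(202, 262) [ 15  20 103]
(369, 264) [ 21  16 110]
(425, 266) [ 17  21 108]
(370, 212) [ 14 158  95]
(418, 212) [ 14 162  85]
(289, 169) [ 14 147  90]
(300, 190) [ 16 145 132]
(290, 215) [ 18 116 123]
(150, 290) [ 22  45 124]
(300, 280) [ 20  42 129]
(396, 163) [ 22  21 135]
```

View pics/b_crop.png

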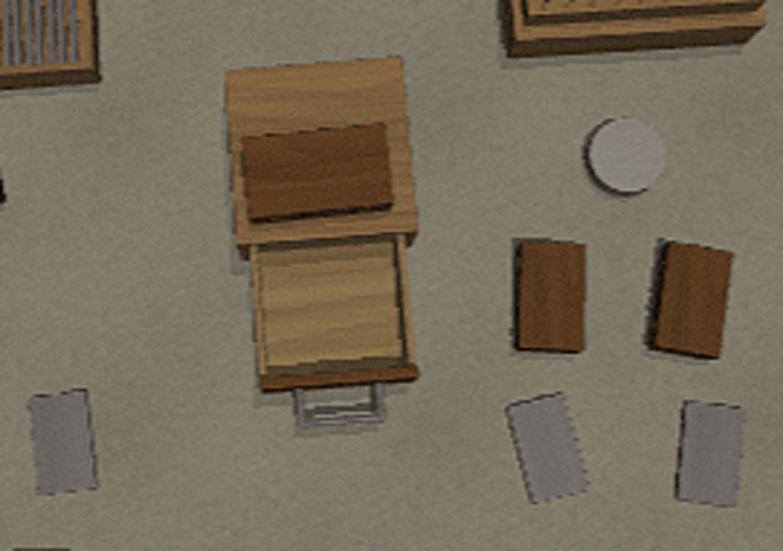

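```bash
cat > m.py <<'E'
from h import *
import sys
def comps(mask,amin,roi):
    m=np.zeros_like(mask); x0,y0,x1,y1=roi; m[y0:y1,x0:x1]=mask[y0:y1,x0:x1]
    cs,_=cv2.findContours(m,cv2.RETR_EXTERNAL,cv2.CHAIN_APPROX_NONE)
    return [c for c in cs if cv2.contourArea(c)>amin]
if __name__=="__main__":
    c=get_calibration("top"); f=cv2.imread(sys.argv[1])[:,:,::-1]
    f4=cv2.resize(f,None,fx=4,fy=4,interpolation=cv2.INTER_CUBIC)
    c=dict(c); K=c["K"].copy(); K[0,0]*=4;K[1,1]*=4;K[0,2]=(K[0,2]+.5)*4-.5;K[1,2]=(K[1,2]+.5)*4-.5; c["K"]=K
    H,S,V=cv2.split(cv2.cvtColor(cv2.GaussianBlur(f4,(0,0),2),cv2.COLOR_RGB2HSV))
    pl=((S<31)&(V>75)).astype(np.uint8)
    print("plates z=.01")
    for k in comps(pl,4000,(700,900,1900,1240)):
        r=rect(c,k,.010); print(np.round(r[0],4),np.round(r[1],1),round(r[2],1),k.reshape(-1,2).mean(0)/4)
    vm=((S>110)&(V>72)).astype(np.uint8)
    print("cases z=.036")
    for k in comps(vm,4000,(1380,720,1800,980)):
        r=rect(c,k,.036); print(np.round(r[0],4),np.round(r[1],1),round(r[2],1),k.reshape(-1,2).mean(0)/4)
    print("tin z=.025")
    for k in comps(pl,4000,(1500,560,1700,740)):
        r=rect(c,k,.025); print(np.round(r[0],4),np.round(r[1],1))
    vis=f4.copy(); vis[pl>0]=(255,0,0); vis[vm>0]=(0,0,255)
    cv2.imwrite("pics/mask.png",cv2.resize(vis[480:1240,720:1880,::-1],None,fx=.68,fy=.68))
E
python3 m.py pics/b_top.png
```

```text
plates z=.01
[ 0.4089 -0.4041] [100.7  61.9] -8.6 [425.         266.46037296]
[ 0.4163 -0.2389] [100.7  62.1] 13.2 [368.62914692 264.40580569]
[0.4273 0.256 ] [101.6  62.5] 7.5 [201.57083333 262.79345238]
cases z=.036
[ 0.5644 -0.3897] [108.7  64.1] -11.0 [419.58035714 212.93582589]
[ 0.5689 -0.2453] [110.   63.8] -3.5 [370.60099338 212.07450331]
tin z=.025
[ 0.7177 -0.3316] [79.1 78.7]
```

View pics/mask.png

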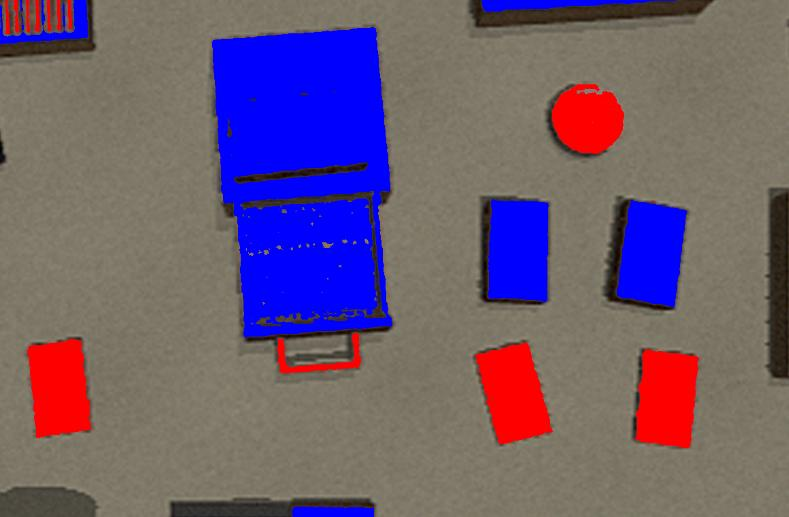

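```bash
python3 - <<'E'
from h import *
c=get_calibration("top")
def g(p,z):
    p=np.array(p,float)/2.9+[180,110]; return ray(c,p,z)
ch=g([(226,71),(402,57),(414,233),(238,245)],.088)
print("chest top",ch.round(3),np.linalg.norm(ch-np.roll(ch,-1,0),axis=1).round(3),ch.mean(0).round(4))
for i,j in((0,1),(3,2)): 
    d=ch[i]-ch[j]; print(np.degrees(np.arctan2(-d[0],d[1])))
for i,j in((0,3),(1,2)): 
    d=ch[i]-ch[j]; print(np.degrees(np.arctan2(d[1],d[0])))
fp=g([(260,379),(416,366)],.072); print("panel top front edge",fp.round(4),np.linalg.norm(fp[0]-fp[1]))
hb=g([(298,422),(384,415)],.049); print("handle",hb.round(4),hb.mean(0),np.linalg.norm(hb[0]-hb[1]))
fc=g([(243,138),(385,124),(391,205),(250,218)],.124); print("foot",fc.round(4),fc.mean(0).round(4),np.linalg.norm(fc-np.roll(fc,-1,0),axis=1).round(3))
d=fc[0]-fc[1];print(np.degrees(np.arctan2(-d[0],d[1])))
E
```

```text
chest top [[ 0.793  0.082]
 [ 0.805 -0.095]
 [ 0.624 -0.103]
 [ 0.614  0.07 ]] [0.178 0.181 0.173 0.179] [ 0.709  -0.0116]
3.926336034703657
3.2743740348649535
3.725663712830867
2.3981056543501764
panel top front edge [[ 0.4836  0.05  ]
 [ 0.4948 -0.1031]] 0.15340489195023577
handle [[ 0.4423  0.0133]
 [ 0.4483 -0.0721]] [ 0.44528942 -0.02939923] 0.08568517189100577
foot [[ 0.7129  0.0631]
 [ 0.725  -0.0744]
 [ 0.6449 -0.0784]
 [ 0.6339  0.0566]] [ 0.6792 -0.0083] [0.138 0.08  0.135 0.079]
5.045737822596361
```

```bash
python3 -c "
from h import *
plan(.4273,.256,.2,7.5)"
```

```text
slide [0.6488 0.5934 0.0526] turn [ 0.0002  0.     -0.0721] dist 0.4404
```

```bash
python3 -m crank '[{"turn":[0,0,-0.072],"slide":[0.3,0.27,0.02],"fingers":1},{"turn":[0,0,-0.072],"slide":[0.3,0.27,0.02],"fingers":1},{"turn":[0,0,-0.072],"slide":[0.3,0.27,0.02],"fingers":1},{"turn":[0,0,-0.072],"slide":[0.3,0.27,0.02],"fingers":1},{"turn":[0,0,-0.072],"slide":[0.3,0.27,0.02],"fingers":1}]' 40; python3 -c "
from h import *
plan(.4273,.256,.15,7.5)"
```

```text
t: 0.62
eef_pos: [0.3137, 0.4623, 0.2164]
ee_rot: [3.141, 0.0, 0.136]
force: [0.7, 0.6, -0.4]
width: 0.088
slide [0.1692 0.4396 0.1328] turn [0.0001 0.     0.0008] dist 0.2447
```

```bash
python3 -m crank '[{"turn":[0,0,0],"slide":[0.169,0.44,0.13],"fingers":1},{"turn":[0,0,0],"slide":[0.169,0.44,0.13],"fingers":1},{"turn":[0,0,0],"slide":[0.169,0.44,0.13],"fingers":1},{"turn":[0,0,0],"slide":[0.169,0.44,0.13],"fingers":1},{"turn":[0,0,0],"slide":[0.169,0.44,0.13],"fingers":1}]'; python3 -m crank '[{"turn":[0,0,0],"slide":[0,0,0],"fingers":1},{"turn":[0,0,0],"slide":[0,0,0],"fingers":1},{"turn":[0,0,0],"slide":[0,0,0],"fingers":1}]'; python3 -c "
from h import *
plan(.4273,.256,.15,7.5)
cv2.imwrite('pics/w1.png',grab_frame('wrist')[:,:,::-1])"
```

```text
t: 1.03
eef_pos: [0.4093, 0.2865, 0.161]
ee_rot: [-3.141, -0.0, 0.131]
force: [1.5, 0.7, 1.1]
width: 0.0873
t: 1.28
eef_pos: [0.4093, 0.2883, 0.1614]
ee_rot: [-3.141, -0.0, 0.13]
force: [-0.4, 1.1, 0.6]
width: 0.0878
slide [0.0274 0.0688 0.0228] turn [-0.     -0.0001 -0.0002] dist 0.0387
```

View pics/w1.png

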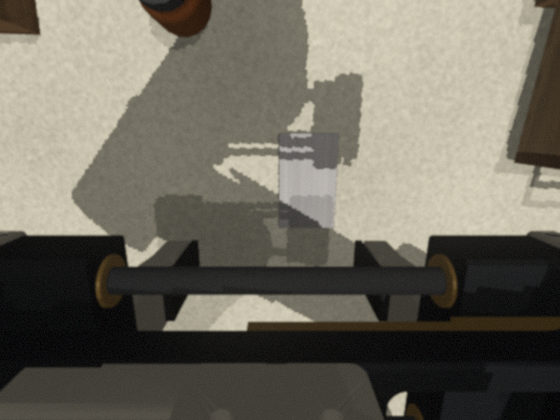

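The blank shows in the wrist view at columns 278–338 and rows 131–228. I cast its corners to check them against the top view.

```bash
cat > wc.py <<'E'
from h import *
import sys,json
# usage: wc.py z '[[u,v],...]'
c=get_calibration('wrist'); z=float(sys.argv[1]); w=ray(c,np.array(json.loads(sys.argv[2])),z)
(cc,s,a)=cv2.minAreaRect((w*1000).astype(np.float32))
print(w.round(4).tolist(),'mean',w.mean(0).round(4),'size',np.round(s,1),'ang',round(a,1))
E
python3 wc.py .010 '[[278,131],[338,131],[334,228],[279,228]]'; python3 -c "
from h import *
plan(.4273,.256,.02,7.5)"
```

```text
[[0.4755, 0.296], [0.4833, 0.2369], [0.3827, 0.2224], [0.3749, 0.2814]] mean [0.4291 0.2592] size [102.3  59.6] ang 8.2
slide [0.0274 0.0703 0.2831] turn [-0.0001 -0.0001 -0.    ] dist 0.1465
```

```bash
python3 -m crank '[{"turn":[0,0,0],"slide":[0.028,0.066,0.20],"fingers":1},{"turn":[0,0,0],"slide":[0.028,0.066,0.20],"fingers":1},{"turn":[0,0,0],"slide":[0.028,0.066,0.20],"fingers":1},{"turn":[0,0,0],"slide":[0.028,0.066,0.20],"fingers":1},{"turn":[0,0,0],"slide":[0.028,0.066,0.20],"fingers":1}]'; python3 -m crank '[{"turn":[0,0,0],"slide":[0,0,0],"fingers":1},{"turn":[0,0,0],"slide":[0,0,0],"fingers":1}]'; python3 -c "
from h import *
plan(.428,.2573,.003,7.8)
cv2.imwrite('pics/w2.png',grab_frame('wrist')[:,:,::-1])"
```

```text
t: 1.75
eef_pos: [0.4267, 0.258, 0.0608]
ee_rot: [3.14, 0.001, 0.132]
force: [-1.1, 0.2, 1.2]
width: 0.0873
t: 1.92
eef_pos: [0.4278, 0.2595, 0.063]
ee_rot: [-3.139, -0.003, 0.132]
force: [-0.1, -0.6, -0.1]
width: 0.0872
slide [-0.0005  0.0047  0.12  ] turn [-0.0004 -0.0004 -0.0006] dist 0.06
```

View pics/w2.png

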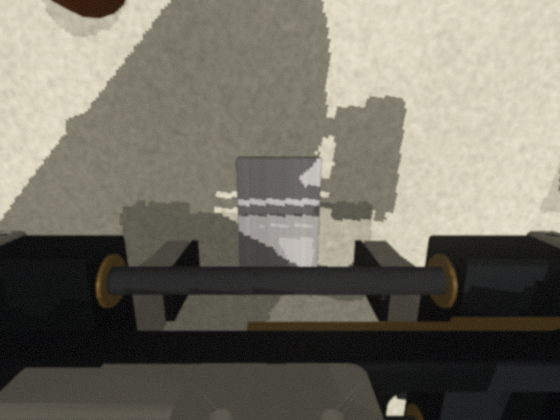

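```bash
python3 wc.py .010 '[[237,157],[320,157],[318,265],[239,265]]'; python3 -m crank '[{"turn":[0,0,0],"slide":[0,0.003,0.06],"fingers":1},{"turn":[0,0,0],"slide":[0,0.003,0.118],"fingers":1},{"turn":[0,0,0],"slide":[0,0.003,0.118],"fingers":1},{"turn":[0,0,0],"slide":[0,0.003,0.118],"fingers":1},{"turn":[0,0,0],"slide":[0,0.003,0.118],"fingers":1}]'; python3 -m crank '[{"turn":[0,0,0],"slide":[0,0,0],"fingers":1},{"turn":[0,0,0],"slide":[0,0,0],"fingers":1}]';python3 -c "
from h import *
st()"
```

```text
[[0.4742, 0.293], [0.4819, 0.236], [0.4013, 0.2237], [0.3932, 0.2834]] mean [0.4377 0.259 ] size [81.6 60.3] ang 7.7
t: 2.38
eef_pos: [0.4275, 0.2567, 0.003]
ee_rot: [-3.141, -0.001, 0.131]
force: [-0.7, -0.1, 1.5]
width: 0.0873
t: 2.55
eef_pos: [0.4275, 0.2564, 0.003]
ee_rot: [-3.141, -0.001, 0.131]
force: [0.4, 0.4, -0.4]
width: 0.0879
t 2.55 pos [0.4275 0.2564 0.003 ] rpy [-1.7994e+02 -5.0000e-02  7.4900e+00] F [ 0.4  0.4 -0.4] w 0.0879
```

```bash
for i in 1 2 3; do python3 -m crank '[{"turn":[0,0,0],"slide":[0,0,0],"fingers":-1},{"turn":[0,0,0],"slide":[0,0,0],"fingers":-1},{"turn":[0,0,0],"slide":[0,0,0],"fingers":-1},{"turn":[0,0,0],"slide":[0,0,0],"fingers":-1},{"turn":[0,0,0],"slide":[0,0,0],"fingers":-1}]' 40 | tail -2;done; python3 -m crank '[{"turn":[0,0,0],"slide":[0,0,-0.05],"fingers":-1},{"turn":[0,0,0],"slide":[0,0,-0.3],"fingers":-1},{"turn":[0,0,0],"slide":[0,0,-0.3],"fingers":-1},{"turn":[0,0,0],"slide":[0,0,-0.3],"fingers":-1},{"turn":[0,0,0],"slide":[0,0,-0.3],"fingers":-1}]'; python3 -m crank '[{"turn":[0,0,0],"slide":[0,0,0],"fingers":-1},{"turn":[0,0,0],"slide":[0,0,0],"fingers":-1}]';python3 -c "
from h import *
st()
plan(.56,-.02,.15,3.8)
for n in ('wrist','top'): cv2.imwrite(f'pics/c_{n}.png',grab_frame(n)[:,:,::-1])"
```

```text
force: [0.5, 2.4, -1.7]
width: 0.0597
force: [-0.8, 0.8, 0.6]
width: 0.0594
force: [0.2, 1.7, 0.6]
width: 0.0594
t: 4.22
eef_pos: [0.4301, 0.2582, 0.1597]
ee_rot: [-3.136, -0.009, 0.132]
force: [1.4, 2.4, -2.8]
width: 0.0592
t: 4.38
eef_pos: [0.4262, 0.2549, 0.1511]
ee_rot: [3.141, 0.002, 0.13]
force: [-0.4, 0.1, -3.7]
width: 0.0592
t 4.38 pos [0.4262 0.2549 0.1511] rpy [1.7996e+02 1.2000e-01 7.4300e+00] F [-0.4  0.1 -3.7] w 0.0592
slide [0.1943 0.5798 0.0023] turn [0.0001 0.0003 0.0101] dist 0.3057
```

View pics/c_wrist.png

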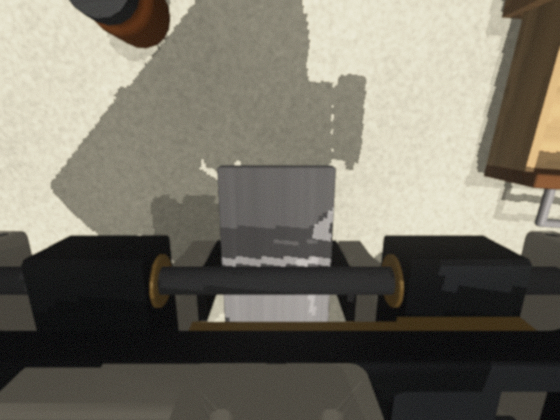

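View pics/c_top.png

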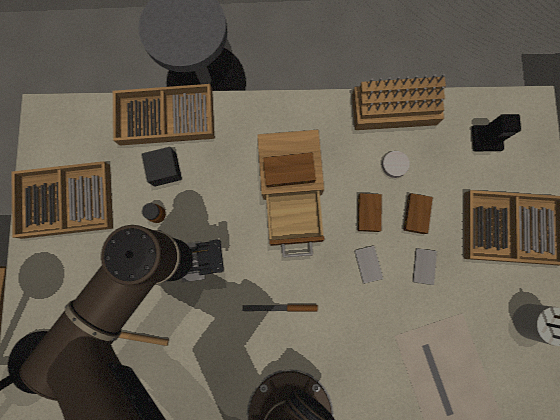

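```bash
cat > off.py <<'E'
# offset of the held thing's far edge in the tool frame; usage: off.py dz u0 v0 u1 v1 (top of the thing is dz above TCP)
from h import *
import sys
a=list(map(float,sys.argv[1:])); c=get_calibration('wrist'); s=get_state()
r=R.from_euler('xyz',s['ee_rot']); p=np.array(s['eef_pos'])
w=ray(c,np.array(a[1:]).reshape(-1,2),p[2]+a[0]); w=np.c_[w,np.full(len(w),p[2]+a[0])]
print('tool frame',(r.inv().apply(w-p)*1000).round(1).tolist())
E
python3 off.py .007 219 165 335 165
python3 -c "
import cv2
f=cv2.imread('pics/c_top.png'); cv2.imwrite('pics/c_crop.png',cv2.resize(f[180:262,255:335],None,fx=7,fy=7,interpolation=cv2.INTER_CUBIC))"
```

```text
tool frame [[52.2, -28.5, -7.2], [52.3, 29.2, -7.1]]
```

View pics/c_crop.png

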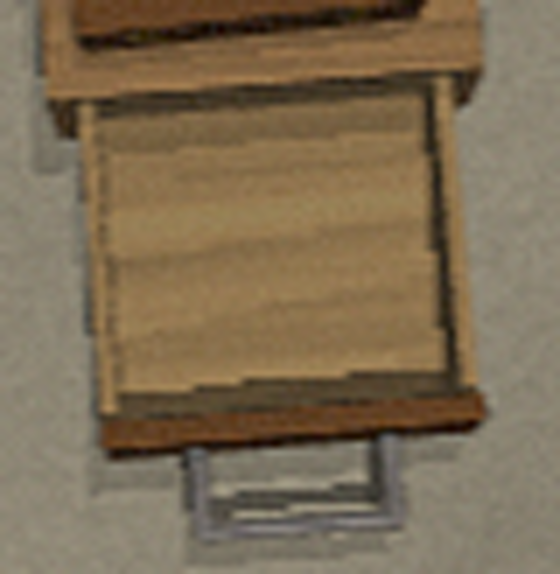

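```bash
python3 - <<'E'
from h import *
c=get_calibration("top")
g=lambda p,z: ray(c,(np.array(p,float)+.5)/7-.5+[255,180],z)
a=g([(98,105),(120,413)],.058); b=g([(435,80),(460,388)],.058)
print("left inner",a.round(4),"right inner",b.round(4))
for q in(a,b): d=q[0]-q[1]; print(np.degrees(np.arctan2(d[1],d[0])))
pb=g([(103,415),(485,395)],.072); print("panel back top edge",pb.round(4)); d=pb[0]-pb[1]; print(np.degrees(np.arctan2(-d[0],d[1])))
h=g([(200,523),(398,512)],.049); print("handle",h.round(4),h.mean(0)); d=h[0]-h[1]; print(np.degrees(np.arctan2(-d[0],d[1])))
cf=g([(45,102),(480,70)],.088); print("chest front top",cf.round(4)); d=cf[0]-cf[1]; print(np.degrees(np.arctan2(-d[0],d[1])),np.linalg.norm(d),cf.mean(0))
E
```

```text
left inner [[0.6195 0.0529]
 [0.4907 0.0445]] right inner [[ 0.6284 -0.088 ]
 [ 0.4995 -0.0953]]
3.726945832880415
3.2535963267170227
panel back top edge [[ 0.4889  0.051 ]
 [ 0.4953 -0.1042]]
2.3863617429003203
handle [[ 0.4458  0.0122]
 [ 0.4495 -0.0693]] [ 0.44761913 -0.02856518]
2.578982116688311
chest front top [[ 0.6155  0.0733]
 [ 0.6266 -0.1041]]
3.5863148912656477 0.17776151192966858 [ 0.62101668 -0.01540637]
```

```bash
python3 -m crank '[{"turn":[0,0,0.011],"slide":[0.187,0.582,0.002],"fingers":-1},{"turn":[0,0,0.011],"slide":[0.187,0.582,0.002],"fingers":-1},{"turn":[0,0,0.011],"slide":[0.187,0.582,0.002],"fingers":-1},{"turn":[0,0,0.011],"slide":[0.187,0.582,0.002],"fingers":-1},{"turn":[0,0,0.011],"slide":[0.187,0.582,0.002],"fingers":-1}]'; python3 -c "
from h import *
st()
plan(.5565,-.0216,.15,3.4)"
```

```text
t: 4.9
eef_pos: [0.5157, 0.0654, 0.1496]
ee_rot: [3.14, 0.003, 0.062]
force: [0.5, 1.0, -3.7]
width: 0.0594
t 4.9 pos [0.5157 0.0654 0.1496] rpy [179.92   0.2    3.56] F [ 0.5  1.  -3.7] w 0.0594
slide [ 0.0707  0.1787 -0.0008] turn [0.0002 0.0006 0.0004] dist 0.0961
```

```bash
python3 -m crank '[{"turn":[0,0,0],"slide":[0.07,0.17,0],"fingers":-1},{"turn":[0,0,0],"slide":[0.07,0.17,0],"fingers":-1},{"turn":[0,0,0],"slide":[0.07,0.17,0],"fingers":-1},{"turn":[0,0,0],"slide":[0.07,0.17,0],"fingers":-1},{"turn":[0,0,0],"slide":[0.07,0.17,0],"fingers":-1}]';python3 -m crank '[{"turn":[0,0,0],"slide":[0,0,0],"fingers":-1},{"turn":[0,0,0],"slide":[0,0,0],"fingers":-1}]'>/dev/null; python3 -c "
from h import *
st()
plan(.5565,-.0216,.05,3.4)
for n in ('wrist','scene'): cv2.imwrite(f'pics/d_{n}.png',grab_frame(n)[:,:,::-1])"
```

```text
t: 5.32
eef_pos: [0.5554, -0.0162, 0.1492]
ee_rot: [3.141, 0.004, 0.059]
force: [-0.1, -0.1, -3.8]
width: 0.0592
t 5.48 pos [ 0.5558 -0.0143  0.1508] rpy [1.7999e+02 8.0000e-02 3.5900e+00] F [ 0.1 -0.4 -4. ] w 0.0594
slide [0.0008 0.0146 0.2016] turn [0.     0.0002 0.0005] dist 0.101
```

View pics/d_wrist.png

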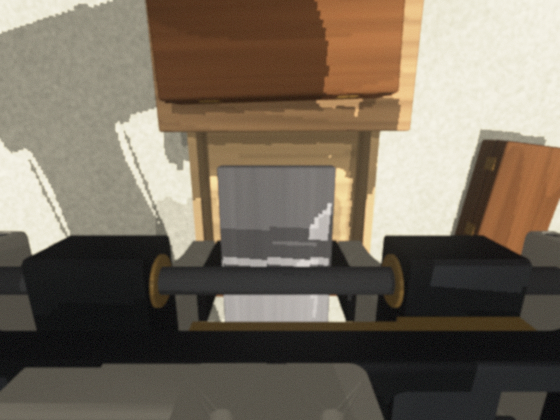

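```bash
python3 -c "
import cv2
f=cv2.imread('pics/d_wrist.png'); cv2.imwrite('pics/d_crop.png',cv2.resize(f[90:250,140:430],None,fx=2.7,fy=2.7,interpolation=cv2.INTER_CUBIC))"
```

```text
(no output)
```

View pics/d_crop.png

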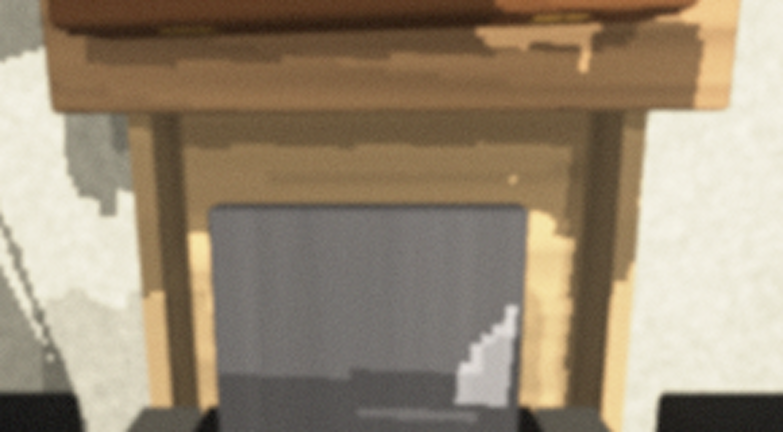

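```bash
python3 wc.py .058 '[[198.5,164],[369.6,164],[195.5,144],[371.5,144]]'; python3 wc.py .088 '[[160,130.5],[409,130]]' 
```

```text
[[0.5927, 0.0527], [0.6018, -0.0889], [0.6089, 0.0551], [0.618, -0.0881]] mean [ 0.6054 -0.0173] size [ 16.2 143.5] ang 3.7
[[0.6188, 0.0725], [0.6304, -0.1038]] mean [ 0.6246 -0.0157] size [176.7   0. ] ang 93.8
```

```bash
python3 -m crank '[{"turn":[0,0,0],"slide":[0.001,0.013,0.0],"fingers":-1},{"turn":[0,0,0],"slide":[0.001,0.013,0.1],"fingers":-1},{"turn":[0,0,0],"slide":[0.001,0.013,0.22],"fingers":-1},{"turn":[0,0,0],"slide":[0.001,0.013,0.235],"fingers":-1},{"turn":[0,0,0],"slide":[0.001,0.013,0.235],"fingers":-1}]';python3 -m crank '[{"turn":[0,0,0],"slide":[0,0,0],"fingers":-1},{"turn":[0,0,0],"slide":[0,0,0],"fingers":-1},{"turn":[0,0,0],"slide":[0,0,0],"fingers":-1}]'>/dev/null; python3 -c "
from h import *
st()
plan(.5565,-.021,.02,3.6)"
```

```text
t: 6.0
eef_pos: [0.5524, -0.0225, 0.0279]
ee_rot: [3.14, 0.011, 0.061]
force: [-0.8, 0.3, -4.5]
width: 0.0592
t 6.25 pos [ 0.5595 -0.021   0.0367] rpy [-179.97   -0.25    3.57] F [-0.5  0.3 -3.2] w 0.0595
slide [-0.0061 -0.0004  0.0333] turn [-0.0001 -0.0007 -0.0001] dist 0.0169
```

```bash
for i in 1 2 3; do python3 -m crank '[{"turn":[0,0,0],"slide":[0,0,0],"fingers":-1},{"turn":[0,0,0],"slide":[0,0,0],"fingers":-1}]'|sed -n 2,4p;done; python3 -c "
from h import *
st()
plan(.5565,-.021,.02,3.6)"
```

```text
eef_pos: [0.5585, -0.0212, 0.0359]
ee_rot: [-3.141, -0.003, 0.062]
force: [-1.5, 0.4, -4.1]
eef_pos: [0.5577, -0.0215, 0.0348]
ee_rot: [-3.141, -0.001, 0.061]
force: [-0.6, -0.7, -3.6]
eef_pos: [0.5574, -0.0216, 0.0341]
ee_rot: [-3.142, -0.0, 0.061]
force: [-0.3, -0.3, -3.9]
t 6.75 pos [ 0.5574 -0.0216  0.0341] rpy [-1.80e+02 -1.00e-02  3.52e+00] F [-0.3 -0.3 -3.9] w 0.0596
slide [-0.0017 -0.0013  0.0283] turn [-0.     -0.     -0.0002] dist 0.0142
```

```bash
python3 -m crank '[{"turn":[0,0,0],"slide":[-0.001,0,0.008],"fingers":-1},{"turn":[0,0,0],"slide":[-0.001,0,0.014],"fingers":-1},{"turn":[0,0,0],"slide":[-0.001,0,0.020],"fingers":-1},{"turn":[0,0,0],"slide":[-0.001,0,0.026],"fingers":-1},{"turn":[0,0,0],"slide":[-0.001,0,0.026],"fingers":-1}]';for i in 1 2 ; do python3 -m crank '[{"turn":[0,0,0],"slide":[0,0,0],"fingers":-1},{"turn":[0,0,0],"slide":[0,0,0],"fingers":-1}]'|sed -n 2,4p;done
```

```text
t: 7.17
eef_pos: [0.5563, -0.0217, 0.02]
ee_rot: [3.141, 0.001, 0.061]
force: [-0.8, -0.4, -4.4]
width: 0.0593
eef_pos: [0.5569, -0.0216, 0.0209]
ee_rot: [3.141, 0.0, 0.062]
force: [-0.4, -0.4, -3.4]
eef_pos: [0.557, -0.0216, 0.0212]
ee_rot: [-3.142, -0.0, 0.062]
force: [-0.6, -0.5, -2.8]
```

```bash
for i in 1; do python3 -m crank '[{"turn":[0,0,0],"slide":[0,0,0.002],"fingers":-1},{"turn":[0,0,0],"slide":[0,0,0.004],"fingers":-1},{"turn":[0,0,0],"slide":[0,0,0.005],"fingers":-1},{"turn":[0,0,0],"slide":[0,0,0.005],"fingers":-1}]'|sed -n 2,4p;done
```

```text
eef_pos: [0.5568, -0.0216, 0.0184]
ee_rot: [3.142, 0.0, 0.061]
force: [-0.1, -0.0, -3.1]
```

```bash
for i in 1 2; do python3 -m crank '[{"turn":[0,0,0],"slide":[0,0,0.001],"fingers":-1},{"turn":[0,0,0],"slide":[0,0,0.002],"fingers":-1},{"turn":[0,0,0],"slide":[0,0,0.002],"fingers":-1}]'|sed -n 2,4p;done
```

```text
eef_pos: [0.5574, -0.0215, 0.0182]
ee_rot: [3.142, -0.001, 0.062]
force: [-1.8, -0.1, 4.2]
eef_pos: [0.5586, -0.0215, 0.0182]
ee_rot: [3.142, -0.003, 0.062]
force: [-0.8, -1.1, 10.4]
```

```bash
for i in 1 2; do python3 -m crank '[{"turn":[0,0,0],"slide":[0,0,-0.002],"fingers":0.64},{"turn":[0,0,0],"slide":[0,0,-0.002],"fingers":0.64},{"turn":[0,0,0],"slide":[0,0,-0.002],"fingers":0.64},{"turn":[0,0,0],"slide":[0,0,-0.002],"fingers":0.64},{"turn":[0,0,0],"slide":[0,0,-0.002],"fingers":0.64}]'|tail -4;done
 python3 -m crank '[{"turn":[0,0,0],"slide":[0,0,-0.05],"fingers":0.64},{"turn":[0,0,0],"slide":[0,0,-0.12],"fingers":0.64},{"turn":[0,0,0],"slide":[0,0,-0.26],"fingers":0.64},{"turn":[0,0,0],"slide":[0,0,-0.26],"fingers":0.64},{"turn":[0,0,0],"slide":[0,0,-0.26],"fingers":0.64}]'|tail -4
for i in 1 2 ; do python3 -m crank '[{"turn":[0,0,0],"slide":[0,0,0],"fingers":0.64},{"turn":[0,0,0],"slide":[0,0,0],"fingers":0.64},{"turn":[0,0,0],"slide":[0,0,0],"fingers":0.64}]'|sed -n 2,4p;done
python3 -c "
from h import *
st()
plan(.4163,-.2389,.15,13.2)
for n in ('wrist','scene'): cv2.imwrite(f'pics/e_{n}.png',grab_frame(n)[:,:,::-1])"
```

```text
eef_pos: [0.5568, -0.0216, 0.0173]
ee_rot: [3.142, 0.0, 0.061]
force: [-0.7, -1.2, -0.3]
width: 0.0718
eef_pos: [0.5568, -0.0216, 0.0185]
ee_rot: [3.142, 0.0, 0.061]
force: [-0.3, -0.2, 0.5]
width: 0.0717
eef_pos: [0.5606, -0.0211, 0.1554]
ee_rot: [-3.141, -0.011, 0.063]
force: [0.4, 0.2, 0.2]
width: 0.0719
eef_pos: [0.556, -0.0218, 0.1474]
ee_rot: [3.141, 0.002, 0.061]
force: [0.0, -0.8, -0.7]
eef_pos: [0.5565, -0.0217, 0.1477]
ee_rot: [3.141, 0.002, 0.061]
force: [0.5, -0.7, -0.5]
t 10.08 pos [ 0.5565 -0.0217  0.1477] rpy [1.7998e+02 9.0000e-02 3.5200e+00] F [ 0.5 -0.7 -0.5] w 0.0718
slide [-0.3066  0.4164 -0.0041] turn [ 0.      0.0003 -0.0269] dist 0.2586
```

View pics/e_wrist.png

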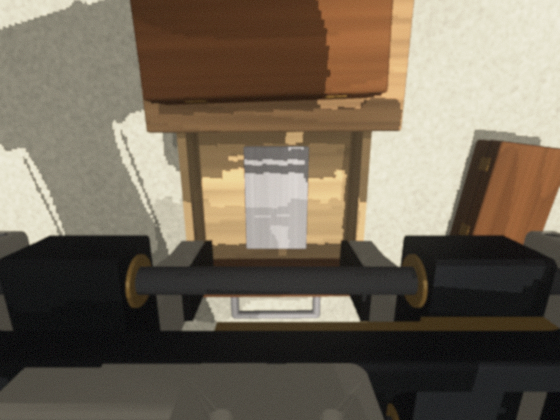

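Blank 1 lies square in the drawer, at columns 244–309 and rows 147–249. I measure it as the reference for the pile.

```bash
python3 wc.py .026 '[[244,147],[309,147],[307,249],[245,249]]'
python3 -m crank '[{"turn":[0,0,-0.027],"slide":[-0.307,0.416,0],"fingers":1},{"turn":[0,0,-0.027],"slide":[-0.307,0.416,0],"fingers":1},{"turn":[0,0,-0.027],"slide":[-0.307,0.416,0],"fingers":1},{"turn":[0,0,-0.027],"slide":[-0.307,0.416,0],"fingers":1},{"turn":[0,0,-0.027],"slide":[-0.307,0.416,0],"fingers":1}]'
for i in 1 2 ; do python3 -m crank '[{"turn":[0,0,0],"slide":[0,0,0],"fingers":1},{"turn":[0,0,0],"slide":[0,0,0],"fingers":1},{"turn":[0,0,0],"slide":[0,0,0],"fingers":1}]'|sed -n 2,4p;done
python3 -c "
from h import *
st()
plan(.4163,-.2389,.06,13.2)
for n in ('wrist','scene'): cv2.imwrite(f'pics/f_{n}.png',grab_frame(n)[:,:,::-1])"
```

```text
[[0.6076, 0.0108], [0.6113, -0.0483], [0.5115, -0.0554], [0.5077, 0.0064]] mean [ 0.5595 -0.0217] size [100.   61.9] ang 3.6
t: 10.6
eef_pos: [0.4424, -0.1977, 0.1485]
ee_rot: [3.141, -0.0, 0.232]
force: [0.4, 0.2, 0.9]
width: 0.0876
eef_pos: [0.4439, -0.1968, 0.1487]
ee_rot: [3.141, -0.001, 0.23]
force: [1.0, 0.6, -0.5]
eef_pos: [0.4443, -0.1957, 0.1484]
ee_rot: [-3.142, 0.0, 0.233]
force: [0.1, 0.3, 0.6]
t 11.1 pos [ 0.4443 -0.1957  0.1484] rpy [-1.800e+02  1.000e-02  1.334e+01] F [0.1 0.3 0.6] w 0.088
slide [-0.0744  0.0712  0.1767] turn [-0.      0.      0.0004] dist 0.1023
```

View pics/f_wrist.png

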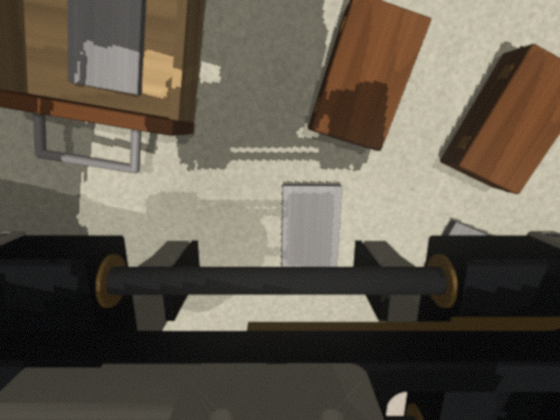

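```bash
python3 wc.py .010 '[[282,185],[341,185],[338.5,265],[282.5,265]]'
python3 -m crank '[{"turn":[0,0,0],"slide":[-0.074,0.069,0.09],"fingers":1},{"turn":[0,0,0],"slide":[-0.074,0.069,0.17],"fingers":1},{"turn":[0,0,0],"slide":[-0.074,0.069,0.17],"fingers":1},{"turn":[0,0,0],"slide":[-0.074,0.069,0.17],"fingers":1},{"turn":[0,0,0],"slide":[-0.074,0.069,0.17],"fingers":1}]'
for i in 1 2 ; do python3 -m crank '[{"turn":[0,0,0],"slide":[0,0,0],"fingers":1},{"turn":[0,0,0],"slide":[0,0,0],"fingers":1},{"turn":[0,0,0],"slide":[0,0,0],"fingers":1}]'|sed -n 2,4p;done
python3 -c "
from h import *
st()
plan(.4163,-.2389,.06,13.2)
for n in ('wrist','scene'): cv2.imwrite(f'pics/g_{n}.png',grab_frame(n)[:,:,::-1])"
```

```text
[[0.4597, -0.1982], [0.4733, -0.2554], [0.3891, -0.2777], [0.3752, -0.2193]] mean [ 0.4243 -0.2376] size [87.8 60.1] ang 14.0
t: 11.62
eef_pos: [0.4153, -0.2386, 0.0631]
ee_rot: [-3.141, 0.002, 0.231]
force: [0.4, -0.3, 1.1]
width: 0.0877
eef_pos: [0.417, -0.2384, 0.0649]
ee_rot: [3.14, -0.003, 0.232]
force: [-0.4, -0.0, 0.1]
eef_pos: [0.4159, -0.2385, 0.0639]
ee_rot: [3.141, -0.001, 0.231]
force: [0.2, 0.7, -0.6]
t 12.12 pos [ 0.4159 -0.2385  0.0639] rpy [ 1.7998e+02 -5.0000e-02  1.3260e+01] F [ 0.2  0.7 -0.6] w 0.0875
slide [0.0006 0.001  0.0079] turn [ 0.0001 -0.0001  0.0002] dist 0.004
```

View pics/g_wrist.png

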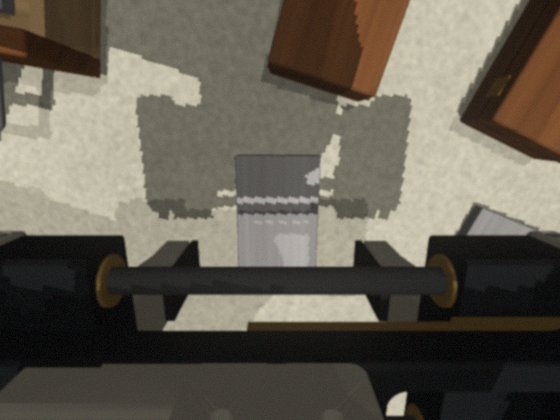

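```bash
python3 off.py -0.0539 236.5 155 320 155
python3 -m crank '[{"turn":[0,0,0],"slide":[0,0,0.06],"fingers":1},{"turn":[0,0,0],"slide":[0.002,0,0.10],"fingers":1},{"turn":[0,0,0],"slide":[0.002,0,0.12],"fingers":1},{"turn":[0,0,0],"slide":[0.002,0,0.12],"fingers":1},{"turn":[0,0,0],"slide":[0.002,0,0.12],"fingers":1}]'
for i in 1 2 ; do python3 -m crank '[{"turn":[0,0,0],"slide":[0,0,0],"fingers":1},{"turn":[0,0,0],"slide":[0,0,0],"fingers":1},{"turn":[0,0,0],"slide":[0,0,0],"fingers":1}]'|sed -n 2,4p;done
```

```text
tool frame [[51.7, -27.6, 53.9], [51.8, 30.3, 53.9]]
t: 12.63
eef_pos: [0.4163, -0.2384, 0.0033]
ee_rot: [-3.141, 0.001, 0.231]
force: [-0.3, -0.4, -0.1]
width: 0.0875
eef_pos: [0.4171, -0.2384, 0.0043]
ee_rot: [3.141, -0.002, 0.231]
force: [-0.2, 0.1, -0.9]
eef_pos: [0.4167, -0.2384, 0.0038]
ee_rot: [3.141, -0.001, 0.231]
force: [0.3, -0.1, 0.6]
```

```bash
for i in 1 2 3; do python3 -m crank '[{"turn":[0,0,0],"slide":[0,0,0.002],"fingers":-1},{"turn":[0,0,0],"slide":[0,0,0],"fingers":-1},{"turn":[0,0,0],"slide":[0,0,0],"fingers":-1},{"turn":[0,0,0],"slide":[0,0,0],"fingers":-1},{"turn":[0,0,0],"slide":[0,0,0],"fingers":-1}]' 40 | tail -2;done; python3 -m crank '[{"turn":[0,0,0],"slide":[0,0,-0.05],"fingers":-1},{"turn":[0,0,0],"slide":[0,0,-0.14],"fingers":-1},{"turn":[0,0,0],"slide":[0,0,-0.29],"fingers":-1},{"turn":[0,0,0],"slide":[0,0,-0.29],"fingers":-1},{"turn":[0,0,0],"slide":[0,0,-0.29],"fingers":-1}]'; for i in 1 2 ; do python3 -m crank '[{"turn":[0,0,0],"slide":[0,0,0],"fingers":-1},{"turn":[0,0,0],"slide":[0,0,0],"fingers":-1},{"turn":[0,0,0],"slide":[0,0,0],"fingers":-1}]'|sed -n 2,4p;done
python3 -c "
from h import *
st()
plan(.5568,-.0217,.15,3.6)
for n in ('wrist','top'): cv2.imwrite(f'pics/i_{n}.png',grab_frame(n)[:,:,::-1])"
```

```text
force: [2.3, -1.6, -0.6]
width: 0.0599
force: [-1.9, 1.6, 3.9]
width: 0.0592
force: [-0.8, 1.7, 4.3]
width: 0.0589
t: 14.8
eef_pos: [0.4207, -0.2397, 0.1554]
ee_rot: [3.136, -0.01, 0.232]
force: [2.1, -1.0, -4.4]
width: 0.0592
eef_pos: [0.4152, -0.238, 0.1466]
ee_rot: [-3.14, 0.003, 0.231]
force: [-0.3, 0.4, -4.1]
eef_pos: [0.4161, -0.2383, 0.1475]
ee_rot: [-3.141, 0.002, 0.231]
force: [0.1, -0.3, -2.6]
t 15.3 pos [ 0.4161 -0.2383  0.1475] rpy [-1.7996e+02  1.1000e-01  1.3240e+01] F [ 0.1 -0.3 -2.6] w 0.0594
slide [ 0.3732 -0.3572 -0.0055] turn [-0.0001  0.0003  0.0268] dist 0.2583
```

View pics/i_wrist.png

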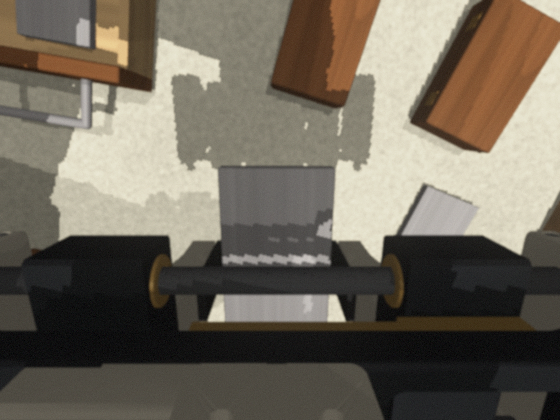

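The second blank is held flat with its far edge at row 166, practically the same as the first. Now over to the drawer.

```bash
python3 -m crank '[{"turn":[0,0,0.027],"slide":[0.373,-0.357,-0.006],"fingers":-1},{"turn":[0,0,0.027],"slide":[0.373,-0.357,-0.006],"fingers":-1},{"turn":[0,0,0.027],"slide":[0.373,-0.357,-0.006],"fingers":-1},{"turn":[0,0,0.027],"slide":[0.373,-0.357,-0.006],"fingers":-1},{"turn":[0,0,0.027],"slide":[0.373,-0.357,-0.006],"fingers":-1}]'; for i in 1 2 ; do python3 -m crank '[{"turn":[0,0,0],"slide":[0,0,0],"fingers":-1},{"turn":[0,0,0],"slide":[0,0,0],"fingers":-1},{"turn":[0,0,0],"slide":[0,0,0],"fingers":-1}]'|sed -n 2,4p;done
python3 -c "
from h import *
st()
plan(.557,-.0217,.15,3.6)"
```

```text
t: 15.82
eef_pos: [0.5282, -0.066, 0.1509]
ee_rot: [-3.142, -0.0, 0.061]
force: [0.8, -0.7, -4.5]
width: 0.0597
eef_pos: [0.5271, -0.0674, 0.1503]
ee_rot: [3.141, 0.001, 0.062]
force: [0.2, 0.2, -4.0]
eef_pos: [0.527, -0.0686, 0.1509]
ee_rot: [-3.142, -0.0, 0.06]
force: [0.1, 1.0, -3.5]
t 16.32 pos [ 0.527  -0.0686  0.1509] rpy [-180.     -0.      3.44] F [ 0.1  1.  -3.5] w 0.0597
slide [ 0.0656 -0.0901  0.0019] turn [-0.     -0.     -0.0004] dist 0.0557
```

```bash
python3 -m crank '[{"turn":[0,0,0],"slide":[0.066,-0.09,0],"fingers":-1},{"turn":[0,0,0],"slide":[0.066,-0.09,0.0],"fingers":-1},{"turn":[0,0,0],"slide":[0.066,-0.09,0.07],"fingers":-1},{"turn":[0,0,0],"slide":[0.066,-0.09,0.14],"fingers":-1},{"turn":[0,0,0],"slide":[0.066,-0.09,0.18],"fingers":-1}]'; for i in 1 2 ; do python3 -m crank '[{"turn":[0,0,0],"slide":[0,0,0],"fingers":-1},{"turn":[0,0,0],"slide":[0,0,0],"fingers":-1},{"turn":[0,0,0],"slide":[0,0,0],"fingers":-1}]'|sed -n 2,4p;done
python3 -c "
from h import *
st()
plan(.557,-.0217,.029,3.6)"
```

```text
t: 16.73
eef_pos: [0.556, -0.0213, 0.0581]
ee_rot: [-3.141, 0.002, 0.06]
force: [-1.1, 0.3, -4.3]
width: 0.0594
eef_pos: [0.5589, -0.021, 0.0624]
ee_rot: [3.141, -0.002, 0.061]
force: [0.7, -0.5, -3.9]
eef_pos: [0.5584, -0.0207, 0.0623]
ee_rot: [-3.141, -0.002, 0.061]
force: [-0.5, 0.1, -3.2]
t 17.23 pos [ 0.5584 -0.0207  0.0623] rpy [-1.7997e+02 -1.4000e-01  3.5200e+00] F [-0.5  0.1 -3.2] w 0.0593
slide [-0.0031  0.0019  0.0665] turn [-0.0001 -0.0004 -0.0002] dist 0.0333
```

```bash
python3 -m crank '[{"turn":[0,0,0],"slide":[-0.001,0.002,0.02],"fingers":-1},{"turn":[0,0,0],"slide":[-0.001,0.002,0.035],"fingers":-1},{"turn":[0,0,0],"slide":[-0.001,0.002,0.05],"fingers":-1},{"turn":[0,0,0],"slide":[-0.001,0.002,0.06],"fingers":-1},{"turn":[0,0,0],"slide":[-0.001,0.002,0.06],"fingers":-1}]'; for i in 1 2 3; do python3 -m crank '[{"turn":[0,0,0],"slide":[0,0,0],"fingers":-1},{"turn":[0,0,0],"slide":[0,0,0],"fingers":-1},{"turn":[0,0,0],"slide":[0,0,0],"fingers":-1}]'|sed -n 2,4p;done
python3 -c "
from h import *
st()
plan(.557,-.0217,.029,3.6)"
```

```text
t: 17.65
eef_pos: [0.5573, -0.0219, 0.0299]
ee_rot: [3.141, 0.001, 0.062]
force: [0.4, 0.3, -3.9]
width: 0.0593
eef_pos: [0.557, -0.0219, 0.0306]
ee_rot: [3.142, 0.0, 0.061]
force: [0.5, -0.2, -4.2]
eef_pos: [0.5572, -0.0219, 0.0309]
ee_rot: [-3.142, -0.0, 0.061]
force: [0.6, 0.7, -3.4]
eef_pos: [0.5572, -0.0219, 0.0309]
ee_rot: [3.142, -0.0, 0.062]
force: [0.7, -0.0, -3.7]
t 18.4 pos [ 0.5572 -0.0219  0.0309] rpy [ 1.80e+02 -1.00e-02  3.53e+00] F [ 0.7 -0.  -3.7] w 0.0596
slide [-0.0004 -0.0003  0.0038] turn [ 0.     -0.     -0.0002] dist 0.0019
```

```bash
python3 -m crank '[{"turn":[0,0,0],"slide":[0,0,0.002],"fingers":-1},{"turn":[0,0,0],"slide":[0,0,0.004],"fingers":-1},{"turn":[0,0,0],"slide":[0,0,0.004],"fingers":-1}]'|sed -n 2,4p; for i in 1 2; do python3 -m crank '[{"turn":[0,0,0],"slide":[0,0,0.001],"fingers":-1},{"turn":[0,0,0],"slide":[0,0,0.001],"fingers":-1},{"turn":[0,0,0],"slide":[0,0,0.001],"fingers":-1}]'|sed -n 2,4p;done
```

```text
eef_pos: [0.5579, -0.0218, 0.0295]
ee_rot: [3.142, -0.001, 0.062]
force: [-0.2, -0.9, 2.2]
eef_pos: [0.5582, -0.0217, 0.0295]
ee_rot: [3.142, -0.002, 0.062]
force: [-0.7, 0.0, 6.7]
eef_pos: [0.5587, -0.0217, 0.0294]
ee_rot: [3.142, -0.003, 0.062]
force: [-1.3, -0.7, 10.5]
```

```bash
for i in 1 2; do python3 -m crank '[{"turn":[0,0,0],"slide":[0,0,-0.002],"fingers":0.64},{"turn":[0,0,0],"slide":[0,0,-0.002],"fingers":0.64},{"turn":[0,0,0],"slide":[0,0,-0.002],"fingers":0.64},{"turn":[0,0,0],"slide":[0,0,-0.002],"fingers":0.64},{"turn":[0,0,0],"slide":[0,0,-0.002],"fingers":0.64}]'|tail -4;done
 python3 -m crank '[{"turn":[0,0,0],"slide":[0,0,-0.05],"fingers":0.64},{"turn":[0,0,0],"slide":[0,0,-0.12],"fingers":0.64},{"turn":[0,0,0],"slide":[0,0,-0.24],"fingers":0.64},{"turn":[0,0,0],"slide":[0,0,-0.24],"fingers":0.64},{"turn":[0,0,0],"slide":[0,0,-0.24],"fingers":0.64}]'|tail -4
for i in 1 2 ; do python3 -m crank '[{"turn":[0,0,0],"slide":[0,0,0],"fingers":0.64},{"turn":[0,0,0],"slide":[0,0,0],"fingers":0.64},{"turn":[0,0,0],"slide":[0,0,0],"fingers":0.64}]'|sed -n 2,4p;done
python3 -c "
from h import *
st()
plan(.4089,-.4041,.15,-8.6)
for n in ('wrist','scene'): cv2.imwrite(f'pics/j_{n}.png',grab_frame(n)[:,:,::-1])"
```

```text
eef_pos: [0.557, -0.0219, 0.0286]
ee_rot: [3.142, 0.0, 0.061]
force: [-0.5, -0.2, -0.4]
width: 0.0718
eef_pos: [0.5572, -0.0219, 0.0298]
ee_rot: [3.142, 0.0, 0.061]
force: [0.1, 0.4, -0.3]
width: 0.0721
eef_pos: [0.5602, -0.0214, 0.1554]
ee_rot: [-3.141, -0.009, 0.062]
force: [0.5, 0.8, -0.1]
width: 0.0718
eef_pos: [0.5563, -0.022, 0.1487]
ee_rot: [3.141, 0.002, 0.061]
force: [0.1, -0.2, -1.2]
eef_pos: [0.5569, -0.0219, 0.1491]
ee_rot: [3.141, 0.001, 0.061]
force: [-0.4, 0.2, -0.2]
t 20.9 pos [ 0.5569 -0.0219  0.1491] rpy [1.7998e+02 8.0000e-02 3.5200e+00] F [-0.4  0.2 -0.2] w 0.0716
slide [-0.3424  0.7447 -0.001 ] turn [0.0001 0.0002 0.0337] dist 0.4098
```

View pics/j_wrist.png

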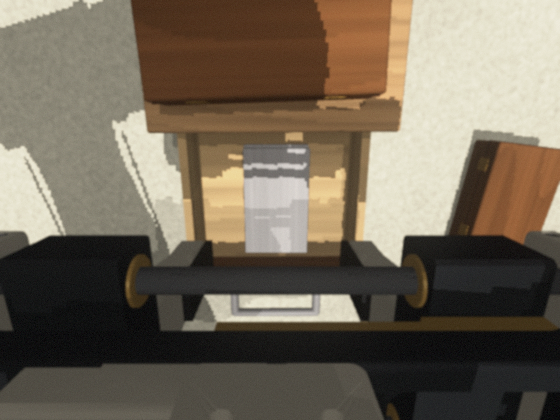

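```bash
python3 wc.py .036 '[[243,145.5],[310,145.5],[308,252.5],[245,252.5]]'
for i in 1 2; do python3 -m crank '[{"turn":[0,0,0.017],"slide":[-0.171,0.372,0],"fingers":1},{"turn":[0,0,0.017],"slide":[-0.171,0.372,0],"fingers":1},{"turn":[0,0,0.017],"slide":[-0.171,0.372,0],"fingers":1},{"turn":[0,0,0.017],"slide":[-0.171,0.372,0],"fingers":1},{"turn":[0,0,0.017],"slide":[-0.171,0.372,0],"fingers":1}]'; done
for i in 1 2 ; do python3 -m crank '[{"turn":[0,0,0],"slide":[0,0,0],"fingers":1},{"turn":[0,0,0],"slide":[0,0,0],"fingers":1},{"turn":[0,0,0],"slide":[0,0,0],"fingers":1}]'|sed -n 2,4p;done
python3 -c "
from h import *
st()
plan(.4089,-.4041,.06,-8.6)
for n in ('wrist','top'): cv2.imwrite(f'pics/k_{n}.png',grab_frame(n)[:,:,::-1])"
```

```text
[[0.6098, 0.0106], [0.6134, -0.0483], [0.5119, -0.0558], [0.5081, 0.0053]] mean [ 0.5608 -0.0221] size [101.8  61.2] ang 3.6
t: 21.42
eef_pos: [0.4822, -0.2144, 0.1499]
ee_rot: [3.142, -0.0, -0.045]
force: [1.1, 0.0, 0.7]
width: 0.0871
t: 21.83
eef_pos: [0.3881, -0.3965, 0.15]
ee_rot: [3.141, -0.0, -0.152]
force: [1.0, -0.3, -0.2]
width: 0.0877
eef_pos: [0.3891, -0.3948, 0.1496]
ee_rot: [-3.141, 0.0, -0.153]
force: [0.3, 0.2, 1.1]
eef_pos: [0.3901, -0.3938, 0.15]
ee_rot: [3.142, -0.0, -0.15]
force: [-0.1, 0.4, 0.2]
t 22.33 pos [ 0.3901 -0.3938  0.15  ] rpy [ 1.80e+02 -1.00e-02 -8.61e+00] F [-0.1  0.4  0.2] w 0.0879
slide [0.0402 0.0147 0.18  ] turn [ 0. -0. -0.] dist 0.0925
```

View pics/k_wrist.png

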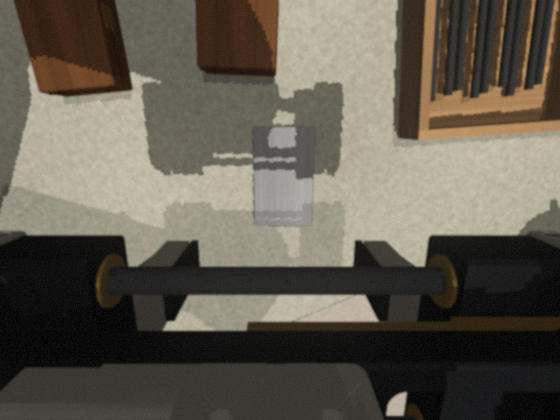

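View pics/k_top.png

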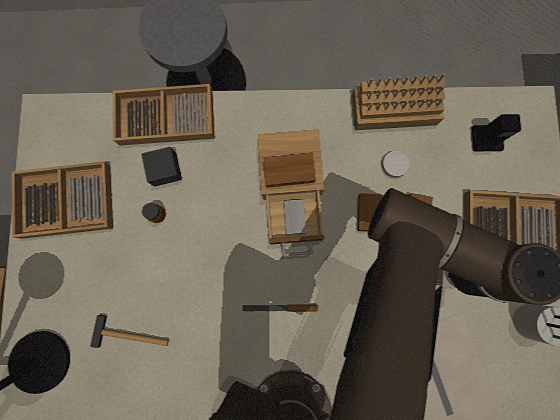

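```bash
python3 wc.py .010 '[[253,127],[314.5,127],[313,226],[253,226]]'
python3 -m crank '[{"turn":[0,0,0],"slide":[0.04,0.014,0.09],"fingers":1},{"turn":[0,0,0],"slide":[0.04,0.014,0.17],"fingers":1},{"turn":[0,0,0],"slide":[0.04,0.014,0.17],"fingers":1},{"turn":[0,0,0],"slide":[0.04,0.014,0.17],"fingers":1},{"turn":[0,0,0],"slide":[0.04,0.014,0.17],"fingers":1}]'
for i in 1 2 ; do python3 -m crank '[{"turn":[0,0,0],"slide":[0,0,0],"fingers":1},{"turn":[0,0,0],"slide":[0,0,0],"fingers":1},{"turn":[0,0,0],"slide":[0,0,0],"fingers":1}]'|sed -n 2,4p;done
python3 -c "
from h import *
st()
plan(.4089,-.4041,.003,-8.6)
for n in ('wrist','scene'): cv2.imwrite(f'pics/l_{n}.png',grab_frame(n)[:,:,::-1])"
```

```text
[[0.463, -0.3828], [0.4543, -0.4408], [0.3557, -0.4277], [0.3651, -0.366]] mean [ 0.4095 -0.4043] size [62.4 99.4] ang 81.4
t: 22.85
eef_pos: [0.4084, -0.4047, 0.0657]
ee_rot: [3.141, 0.001, -0.151]
force: [0.4, -0.8, 1.0]
width: 0.0879
eef_pos: [0.409, -0.4051, 0.0668]
ee_rot: [3.141, -0.003, -0.152]
force: [-0.3, -0.2, 0.6]
eef_pos: [0.4083, -0.4047, 0.0654]
ee_rot: [3.141, -0.001, -0.152]
force: [-0.3, -0.1, -0.2]
t 23.35 pos [ 0.4083 -0.4047  0.0654] rpy [ 1.7999e+02 -4.0000e-02 -8.7200e+00] F [-0.3 -0.1 -0.2] w 0.0877
slide [ 0.001  -0.0015  0.1247] turn [ 0.     -0.0001 -0.0003] dist 0.0624
```

View pics/l_wrist.png

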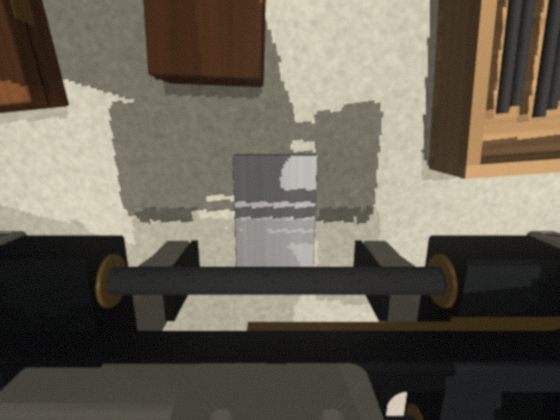

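```bash
python3 off.py -0.0554 233 154 317 154
python3 -m crank '[{"turn":[0,0,0],"slide":[0,0,0.06],"fingers":1},{"turn":[0,0,0],"slide":[0.001,-0.001,0.10],"fingers":1},{"turn":[0,0,0],"slide":[0.001,-0.001,0.124],"fingers":1},{"turn":[0,0,0],"slide":[0.001,-0.001,0.124],"fingers":1},{"turn":[0,0,0],"slide":[0.001,-0.001,0.124],"fingers":1}]'
for i in 1 2 ; do python3 -m crank '[{"turn":[0,0,0],"slide":[0,0,0],"fingers":1},{"turn":[0,0,0],"slide":[0,0,0],"fingers":1},{"turn":[0,0,0],"slide":[0,0,0],"fingers":1}]'|sed -n 2,4p;done
```

```text
tool frame [[52.2, -30.1, 55.4], [52.3, 28.5, 55.4]]
t: 23.87
eef_pos: [0.4085, -0.4041, 0.0023]
ee_rot: [-3.141, 0.001, -0.152]
force: [0.4, -0.3, 0.3]
width: 0.088
eef_pos: [0.4089, -0.4043, 0.0032]
ee_rot: [3.141, -0.001, -0.152]
force: [0.7, -0.1, 0.4]
eef_pos: [0.4088, -0.4043, 0.003]
ee_rot: [3.141, -0.0, -0.152]
force: [-0.5, -0.7, -0.2]
```

```bash
for i in 1 2 3; do python3 -m crank '[{"turn":[0,0,0],"slide":[0,0,0],"fingers":-1},{"turn":[0,0,0],"slide":[0,0,0],"fingers":-1},{"turn":[0,0,0],"slide":[0,0,0],"fingers":-1},{"turn":[0,0,0],"slide":[0,0,0],"fingers":-1},{"turn":[0,0,0],"slide":[0,0,0],"fingers":-1}]' 40 | tail -2;done; python3 -m crank '[{"turn":[0,0,0],"slide":[0,0,-0.05],"fingers":-1},{"turn":[0,0,0],"slide":[0,0,-0.14],"fingers":-1},{"turn":[0,0,0],"slide":[0,0,-0.29],"fingers":-1},{"turn":[0,0,0],"slide":[0,0,-0.29],"fingers":-1},{"turn":[0,0,0],"slide":[0,0,-0.29],"fingers":-1}]'; for i in 1 2 ; do python3 -m crank '[{"turn":[0,0,0],"slide":[0,0,0],"fingers":-1},{"turn":[0,0,0],"slide":[0,0,0],"fingers":-1},{"turn":[0,0,0],"slide":[0,0,0],"fingers":-1}]'|sed -n 2,4p;done
python3 -c "
from h import *
st()
plan(.5575,-.0218,.15,3.6)
for n in ('wrist','top'): cv2.imwrite(f'pics/n_{n}.png',grab_frame(n)[:,:,::-1])"
```

```text
force: [1.2, 1.2, 0.3]
width: 0.0601
force: [0.1, -0.9, -0.4]
width: 0.0589
force: [-0.0, -0.2, -1.1]
width: 0.0589
t: 26.03
eef_pos: [0.412, -0.4067, 0.1557]
ee_rot: [3.136, -0.01, -0.151]
force: [0.9, -1.8, -3.7]
width: 0.059
eef_pos: [0.4074, -0.4034, 0.1458]
ee_rot: [-3.14, 0.003, -0.153]
force: [-0.1, 0.5, -3.8]
eef_pos: [0.4083, -0.404, 0.1467]
ee_rot: [-3.141, 0.002, -0.152]
force: [0.0, -0.9, -2.7]
t 26.53 pos [ 0.4083 -0.404   0.1467] rpy [-1.7996e+02  1.1000e-01 -8.7200e+00] F [ 0.  -0.9 -2.7] w 0.0592
slide [ 0.1791 -0.8008 -0.0065] turn [-0.0001  0.0003 -0.0342] dist 0.4103
```

View pics/n_wrist.png

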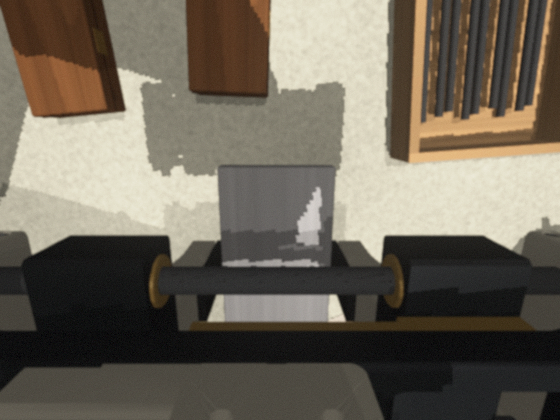

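The third blank is held the same way, with its far edge at row 165.

```bash
for i in 1 2; do python3 -m crank '[{"turn":[0,0,-0.017],"slide":[0.08,-0.395,-0.003],"fingers":-1},{"turn":[0,0,-0.017],"slide":[0.08,-0.395,-0.003],"fingers":-1},{"turn":[0,0,-0.017],"slide":[0.08,-0.395,-0.003],"fingers":-1},{"turn":[0,0,-0.017],"slide":[0.08,-0.395,-0.003],"fingers":-1},{"turn":[0,0,-0.017],"slide":[0.08,-0.395,-0.003],"fingers":-1}]'|head -2; done; for i in 1 2 ; do python3 -m crank '[{"turn":[0,0,0],"slide":[0,0,0],"fingers":-1},{"turn":[0,0,0],"slide":[0,0,0],"fingers":-1},{"turn":[0,0,0],"slide":[0,0,0],"fingers":-1}]'|sed -n 2,4p;done
python3 -c "
from h import *
st()
plan(.5575,-.0218,.06,3.6)"
```

```text
t: 27.05
eef_pos: [0.4787, -0.2129, 0.1495]
t: 27.47
eef_pos: [0.5276, -0.0169, 0.1511]
eef_pos: [0.5268, -0.0194, 0.1506]
ee_rot: [3.141, 0.001, 0.062]
force: [-0.3, -0.6, -3.9]
eef_pos: [0.5269, -0.0206, 0.1509]
ee_rot: [3.142, 0.0, 0.06]
force: [0.3, 0.5, -4.0]
t 27.97 pos [ 0.5269 -0.0206  0.1509] rpy [180.     0.     3.43] F [ 0.3  0.5 -4. ] w 0.0595
slide [0.0611 0.006  0.1818] turn [ 0.      0.     -0.0005] dist 0.0959
```

```bash
python3 -m crank '[{"turn":[0,0,0],"slide":[0.061,0.006,0],"fingers":-1},{"turn":[0,0,0],"slide":[0.061,0.006,0.05],"fingers":-1},{"turn":[0,0,0],"slide":[0.061,0.006,0.1],"fingers":-1},{"turn":[0,0,0],"slide":[0.061,0.006,0.15],"fingers":-1},{"turn":[0,0,0],"slide":[0.061,0.006,0.18],"fingers":-1}]'; for i in 1 2 3; do python3 -m crank '[{"turn":[0,0,0],"slide":[0,0,0],"fingers":-1},{"turn":[0,0,0],"slide":[0,0,0],"fingers":-1},{"turn":[0,0,0],"slide":[0,0,0],"fingers":-1}]'|sed -n 2,4p;done
python3 -c "
from h import *
st()
plan(.5575,-.0218,.041,3.6)"
```

```text
t: 28.38
eef_pos: [0.5563, -0.0218, 0.0584]
ee_rot: [3.141, 0.003, 0.059]
force: [-0.3, -0.3, -3.6]
width: 0.0593
eef_pos: [0.5586, -0.021, 0.062]
ee_rot: [3.142, -0.002, 0.061]
force: [0.9, -0.4, -3.0]
eef_pos: [0.5583, -0.0205, 0.0619]
ee_rot: [-3.141, -0.002, 0.062]
force: [-0.3, 0.4, -3.8]
eef_pos: [0.5577, -0.0206, 0.061]
ee_rot: [-3.142, -0.0, 0.062]
force: [0.7, -0.4, -4.5]
t 29.13 pos [ 0.5577 -0.0206  0.061 ] rpy [-1.80e+02 -1.00e-02  3.53e+00] F [ 0.7 -0.4 -4.5] w 0.0593
slide [-0.0006  0.0023  0.0401] turn [-0.     -0.     -0.0002] dist 0.0201
```

```bash
python3 -m crank '[{"turn":[0,0,0],"slide":[-0.001,0.002,0.01],"fingers":-1},{"turn":[0,0,0],"slide":[-0.001,0.002,0.02],"fingers":-1},{"turn":[0,0,0],"slide":[-0.001,0.002,0.03],"fingers":-1},{"turn":[0,0,0],"slide":[-0.001,0.002,0.036],"fingers":-1},{"turn":[0,0,0],"slide":[-0.001,0.002,0.036],"fingers":-1}]'|sed -n 2,4p; for i in 1 2; do python3 -m crank '[{"turn":[0,0,0],"slide":[0,0,0],"fingers":-1},{"turn":[0,0,0],"slide":[0,0,0],"fingers":-1},{"turn":[0,0,0],"slide":[0,0,0],"fingers":-1}]'|sed -n 2,4p;done
for i in 1 2; do python3 -m crank '[{"turn":[0,0,0],"slide":[0,0,0.002],"fingers":-1},{"turn":[0,0,0],"slide":[0,0,0.003],"fingers":-1},{"turn":[0,0,0],"slide":[0,0,0.003],"fingers":-1}]'|sed -n 2,4p;done
```

```text
eef_pos: [0.5565, -0.0219, 0.0416]
ee_rot: [3.141, 0.002, 0.061]
force: [-0.0, -1.1, -4.2]
eef_pos: [0.5575, -0.0217, 0.043]
ee_rot: [-3.142, -0.0, 0.062]
force: [0.2, -0.5, -3.8]
eef_pos: [0.5574, -0.0217, 0.043]
ee_rot: [-3.142, -0.0, 0.062]
force: [-1.3, 0.1, -3.0]
eef_pos: [0.5572, -0.0217, 0.0412]
ee_rot: [3.142, 0.0, 0.061]
force: [-0.0, 0.1, -2.7]
eef_pos: [0.5572, -0.0217, 0.0397]
ee_rot: [3.142, 0.0, 0.061]
force: [-0.8, -0.2, -3.3]
```

```bash
for i in 1 2; do python3 -m crank '[{"turn":[0,0,0],"slide":[0,0,0.001],"fingers":-1},{"turn":[0,0,0],"slide":[0,0,0.002],"fingers":-1},{"turn":[0,0,0],"slide":[0,0,0.002],"fingers":-1}]'|sed -n 2,4p;done
```

```text
eef_pos: [0.5573, -0.0217, 0.0389]
ee_rot: [3.142, -0.0, 0.061]
force: [0.5, 0.1, -4.7]
eef_pos: [0.5581, -0.0217, 0.0388]
ee_rot: [3.142, -0.002, 0.062]
force: [-1.9, 0.1, 4.8]
```

```bash
for i in 1 2; do python3 -m crank '[{"turn":[0,0,0],"slide":[0,0,-0.001],"fingers":0.64},{"turn":[0,0,0],"slide":[0,0,-0.001],"fingers":0.64},{"turn":[0,0,0],"slide":[0,0,-0.001],"fingers":0.64},{"turn":[0,0,0],"slide":[0,0,-0.001],"fingers":0.64},{"turn":[0,0,0],"slide":[0,0,-0.001],"fingers":0.64}]'|tail -4;done
 python3 -m crank '[{"turn":[0,0,0],"slide":[0,0,-0.05],"fingers":0.64},{"turn":[0,0,0],"slide":[0,0,-0.12],"fingers":0.64},{"turn":[0,0,0],"slide":[0,0,-0.22],"fingers":0.64},{"turn":[0,0,0],"slide":[0,0,-0.22],"fingers":0.64},{"turn":[0,0,0],"slide":[0,0,-0.22],"fingers":0.64}]'|tail -4
for i in 1 2 ; do python3 -m crank '[{"turn":[0,0,0],"slide":[0,0,0],"fingers":0.64},{"turn":[0,0,0],"slide":[0,0,0],"fingers":0.64},{"turn":[0,0,0],"slide":[0,0,0],"fingers":0.64}]'|sed -n 2,4p;done
python3 -c "
from h import *
st()
for n in ('wrist','scene'): cv2.imwrite(f'pics/o_{n}.png',grab_frame(n)[:,:,::-1])"
```

```text
eef_pos: [0.5573, -0.0217, 0.0383]
ee_rot: [3.142, 0.0, 0.061]
force: [0.8, 0.2, -0.2]
width: 0.0719
eef_pos: [0.5572, -0.0217, 0.0388]
ee_rot: [3.142, 0.0, 0.061]
force: [0.7, 0.5, 0.2]
width: 0.0718
eef_pos: [0.5597, -0.0212, 0.153]
ee_rot: [-3.141, -0.007, 0.062]
force: [0.4, -0.4, 0.1]
width: 0.072
eef_pos: [0.5564, -0.0219, 0.1476]
ee_rot: [3.141, 0.002, 0.061]
force: [0.4, 0.6, -0.2]
eef_pos: [0.557, -0.0218, 0.1482]
ee_rot: [3.141, 0.001, 0.061]
force: [-0.2, 0.7, -0.4]
t 32.8 pos [ 0.557  -0.0218  0.1482] rpy [1.7998e+02 7.0000e-02 3.5200e+00] F [-0.2  0.7 -0.4] w 0.072
```

View pics/o_wrist.png

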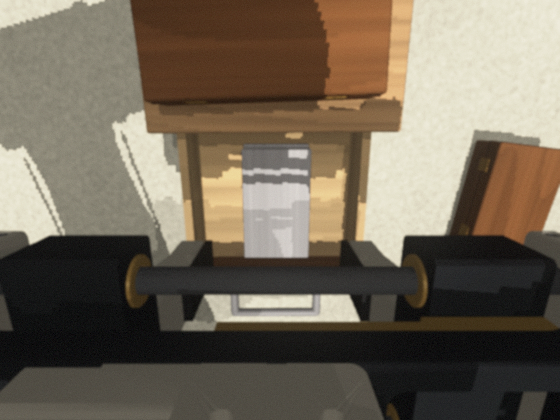

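View pics/o_scene.png

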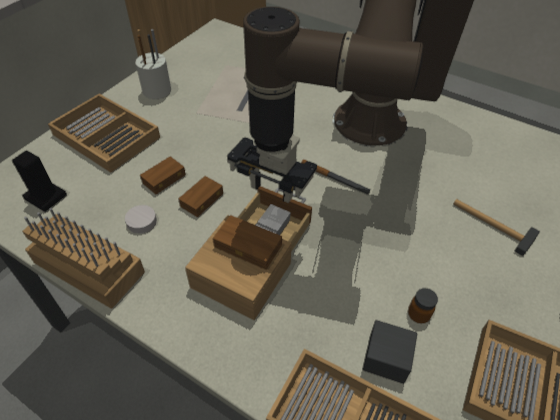

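The pile is square and flush, at columns 243–310 and rows 145–259. Next I push the drawer home with closed fingers in front of the handle.

```bash
python3 wc.py .046 '[[243,145],[310.5,145],[309.5,259],[243,259]]'; python3 wc.py .049 '[[232,312],[320,312]]';  python3 wc.py .124 '[[144,97],[386,97]]'
python3 -c "
from h import *
plan(.42,-.0305,.1,3.6)"
```

```text
[[0.611, 0.0096], [0.6146, -0.0473], [0.5102, -0.0561], [0.5063, 0.0061]] mean [ 0.5605 -0.0219] size [104.7  62.3] ang 3.6
[[0.4509, 0.0147], [0.4562, -0.071]] mean [ 0.4536 -0.0281] size [85.9  0. ] ang 93.5
[[0.6392, 0.0586], [0.6478, -0.0787]] mean [ 0.6435 -0.01  ] size [137.6   0. ] ang 93.6
slide [-0.2748  0.0006  0.0971] turn [ 0.      0.0001 -0.0002] dist 0.1457
```

```bash
python3 -m crank '[{"turn":[0,0,0],"slide":[-0.275,0.001,0],"fingers":-1},{"turn":[0,0,0],"slide":[-0.275,0.001,0],"fingers":-1},{"turn":[0,0,0],"slide":[-0.275,0.001,0],"fingers":-1},{"turn":[0,0,0],"slide":[-0.275,0.001,0],"fingers":-1},{"turn":[0,0,0],"slide":[-0.275,0.001,0.05],"fingers":-1}]'
for i in 1 2 ; do python3 -m crank '[{"turn":[0,0,0],"slide":[0,0,0],"fingers":-1},{"turn":[0,0,0],"slide":[0,0,0],"fingers":-1},{"turn":[0,0,0],"slide":[0,0,0],"fingers":-1}]'|sed -n '2p;5p';done
python3 -c "
from h import *
st()
plan(.42,-.0305,.03,3.6)
for n in ('wrist','top'): cv2.imwrite(f'pics/p_{n}.png',grab_frame(n)[:,:,::-1])"
```

```text
t: 33.32
eef_pos: [0.4198, -0.0305, 0.1274]
ee_rot: [-3.14, -0.008, 0.063]
force: [1.3, -0.2, 0.2]
width: 0.0439
eef_pos: [0.4208, -0.0306, 0.1244]
width: 0.024
eef_pos: [0.4206, -0.0306, 0.1242]
width: 0.0041
t 33.82 pos [ 0.4206 -0.0306  0.1242] rpy [-1.80e+02 -2.00e-02  3.51e+00] F [-0.3  0.9  0.1] w 0.0041
slide [-0.0012 -0.0003  0.1883] turn [-0.     -0.0001 -0.0003] dist 0.0942
```

View pics/p_wrist.png

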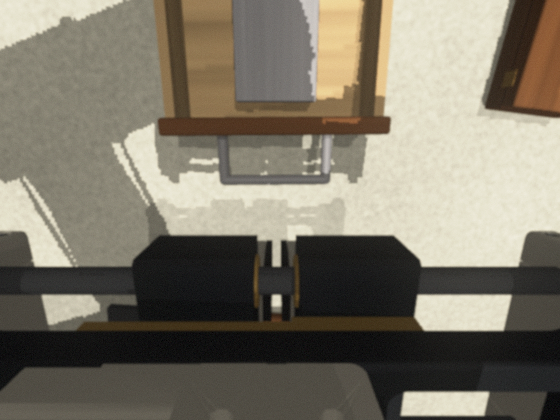

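```bash
python3 wc.py .049 '[[220,181],[330,181]]'; python3 wc.py .072 '[[159,126],[389,126]]'
python3 -m crank '[{"turn":[0,0,0],"slide":[-0.006,0,0.05],"fingers":-1},{"turn":[0,0,0],"slide":[-0.006,0,0.11],"fingers":-1},{"turn":[0,0,0],"slide":[-0.006,0,0.16],"fingers":-1},{"turn":[0,0,0],"slide":[-0.006,0,0.185],"fingers":-1},{"turn":[0,0,0],"slide":[-0.006,0,0.185],"fingers":-1}]'
for i in 1 2 ; do python3 -m crank '[{"turn":[0,0,0],"slide":[0,0,0],"fingers":-1},{"turn":[0,0,0],"slide":[0,0,0],"fingers":-1},{"turn":[0,0,0],"slide":[0,0,0],"fingers":-1}]'|sed -n '2,6p';done
python3 -c "
from h import *
for n in ('wrist','scene'): cv2.imwrite(f'pics/q_{n}.png',grab_frame(n)[:,:,::-1])"
```

```text
[[0.4473, 0.0149], [0.4527, -0.0708]] mean [ 0.45   -0.0279] size [85.9  0. ] ang 93.6
[[0.4864, 0.0522], [0.496, -0.1018]] mean [ 0.4912 -0.0248] size [154.3   0. ] ang 93.6
t: 34.33
eef_pos: [0.4152, -0.0316, 0.029]
ee_rot: [3.14, 0.005, 0.061]
force: [0.3, 0.6, 0.4]
width: 0.0004
eef_pos: [0.418, -0.0305, 0.0324]
ee_rot: [-3.141, -0.002, 0.062]
force: [0.9, 0.5, -0.5]
width: 0.0002
eef_pos: [0.4174, -0.0307, 0.0319]
ee_rot: [-3.141, -0.001, 0.061]
force: [0.3, -0.7, -0.6]
width: 0.0003
```

View pics/q_wrist.png

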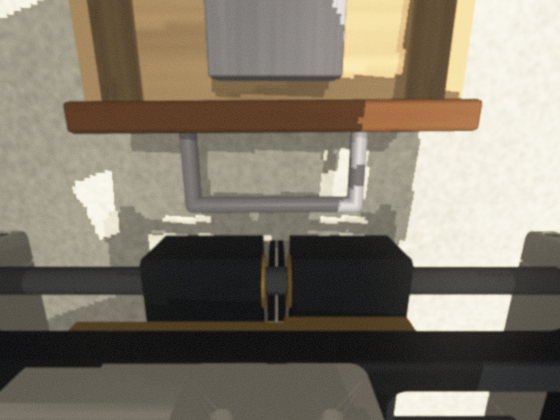

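```bash
python3 -m crank '[{"turn":[0,0,0],"slide":[0.008,0,0],"fingers":-1},{"turn":[0,0,0],"slide":[0.016,0,0],"fingers":-1},{"turn":[0,0,0],"slide":[0.024,0,0],"fingers":-1},{"turn":[0,0,0],"slide":[0.032,0,0],"fingers":-1},{"turn":[0,0,0],"slide":[0.04,0,0],"fingers":-1}]'
python3 -m crank '[{"turn":[0,0,0],"slide":[0.008,0,0],"fingers":-1},{"turn":[0,0,0],"slide":[0.016,0,0],"fingers":-1},{"turn":[0,0,0],"slide":[0.024,0,0],"fingers":-1},{"turn":[0,0,0],"slide":[0.032,0,0],"fingers":-1},{"turn":[0,0,0],"slide":[0.04,0,0],"fingers":-1}]'
python3 -c "
from h import *
for n in ('wrist','scene'): cv2.imwrite(f'pics/r_{n}.png',grab_frame(n)[:,:,::-1])"
```

```text
t: 35.35
eef_pos: [0.4371, -0.0297, 0.0312]
ee_rot: [3.141, 0.001, 0.061]
force: [-0.6, 1.1, 1.3]
width: 0.0003
t: 35.77
eef_pos: [0.4571, -0.0284, 0.0312]
ee_rot: [3.142, 0.001, 0.061]
force: [-2.1, 1.7, 0.4]
width: 0.001
```

View pics/r_wrist.png

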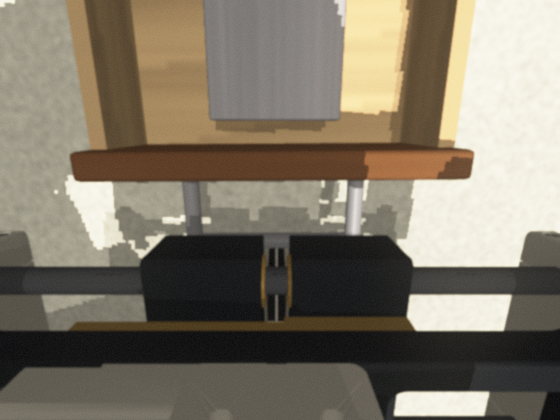

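```bash
for i in 1 2 3; do python3 -m crank '[{"turn":[0,0,0],"slide":[0.012,0,0],"fingers":-1},{"turn":[0,0,0],"slide":[0.024,0,0],"fingers":-1},{"turn":[0,0,0],"slide":[0.036,0,0],"fingers":-1},{"turn":[0,0,0],"slide":[0.048,0,0],"fingers":-1},{"turn":[0,0,0],"slide":[0.06,0,0],"fingers":-1}]'|sed -n 2,4p;done
python3 -c "
from h import *
for n in ('wrist','scene'): cv2.imwrite(f'pics/s_{n}.png',grab_frame(n)[:,:,::-1])"
```

```text
eef_pos: [0.4876, -0.0265, 0.0313]
ee_rot: [3.142, 0.0, 0.061]
force: [-2.6, 0.5, -0.3]
eef_pos: [0.5175, -0.0246, 0.0313]
ee_rot: [-3.142, -0.0, 0.062]
force: [-2.6, 1.7, 0.7]
eef_pos: [0.5474, -0.0228, 0.0313]
ee_rot: [3.142, 0.0, 0.062]
force: [-2.4, 1.2, -1.1]
```

View pics/s_wrist.png

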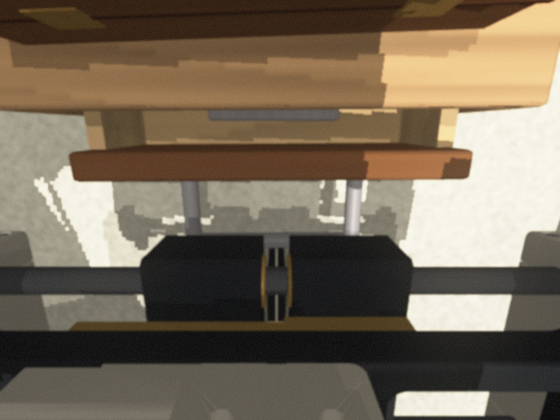

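```bash
for i in 1 2 3; do python3 -m crank '[{"turn":[0,0,0],"slide":[0.004,0,0],"fingers":-1},{"turn":[0,0,0],"slide":[0.008,0,0],"fingers":-1},{"turn":[0,0,0],"slide":[0.012,0,0],"fingers":-1},{"turn":[0,0,0],"slide":[0.016,0,0],"fingers":-1},{"turn":[0,0,0],"slide":[0.02,0,0],"fingers":-1}]'|sed -n 2,4p;done
python3 -c "
from h import *
for n in ('wrist','scene'): cv2.imwrite(f'pics/t_{n}.png',grab_frame(n)[:,:,::-1])"
```

```text
eef_pos: [0.5567, -0.0224, 0.0314]
ee_rot: [3.141, 0.0, 0.061]
force: [-2.1, -0.3, 2.6]
eef_pos: [0.567, -0.0216, 0.0314]
ee_rot: [3.142, -0.0, 0.061]
force: [-2.9, -1.1, 1.7]
eef_pos: [0.5741, -0.0214, 0.0309]
ee_rot: [3.141, 0.005, 0.061]
force: [-14.8, 1.5, 10.9]
```

View pics/t_wrist.png

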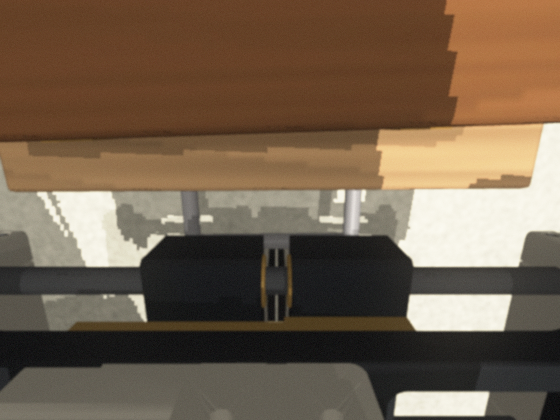

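The push stopped at x = 0.574 with about 15 N, so the drawer is at its stop. I back off, rise and open.

```bash
python3 -m crank '[{"turn":[0,0,0],"slide":[-0.02,0,0],"fingers":-1},{"turn":[0,0,0],"slide":[-0.05,0,0],"fingers":-1},{"turn":[0,0,0],"slide":[-0.1,0,0],"fingers":-1},{"turn":[0,0,0],"slide":[-0.1,0,-0.08],"fingers":-1},{"turn":[0,0,0],"slide":[-0.1,0,-0.16],"fingers":1}]'|sed -n 2,4p
python3 -m crank '[{"turn":[0,0,0],"slide":[-0.05,0,-0.2],"fingers":1},{"turn":[0,0,0],"slide":[-0.05,0.1,-0.2],"fingers":1},{"turn":[0,0,0],"slide":[-0.05,0.2,-0.2],"fingers":1},{"turn":[0,0,0],"slide":[-0.05,0.3,-0.2],"fingers":1},{"turn":[0,0,0],"slide":[-0.05,0.3,-0.2],"fingers":1}]'|sed -n 2,4p
python3 -m crank '[{"turn":[0,0,0],"slide":[0,0,0],"fingers":1},{"turn":[0,0,0],"slide":[0,0,0],"fingers":1},{"turn":[0,0,0],"slide":[0,0,0],"fingers":1},{"turn":[0,0,0],"slide":[0,0,0],"fingers":1}]'|sed -n 2,4p
python3 -c "
from h import *
st()
for n in ('wrist','scene','top'): cv2.imwrite(f'pics/u_{n}.png',grab_frame(n)[:,:,::-1])"
```

```text
eef_pos: [0.5236, -0.0248, 0.1101]
ee_rot: [3.14, 0.006, 0.062]
force: [3.1, 0.8, 1.4]
eef_pos: [0.5118, -0.1737, 0.2132]
ee_rot: [3.141, -0.005, 0.063]
force: [1.7, 1.3, -0.6]
eef_pos: [0.5111, -0.1719, 0.2106]
ee_rot: [-3.141, -0.0, 0.062]
force: [-1.0, -0.3, -0.6]
t 39.73 pos [ 0.5111 -0.1719  0.2106] rpy [-179.99   -0.      3.56] F [-1.  -0.3 -0.6] w 0.0617
```

View pics/u_wrist.png

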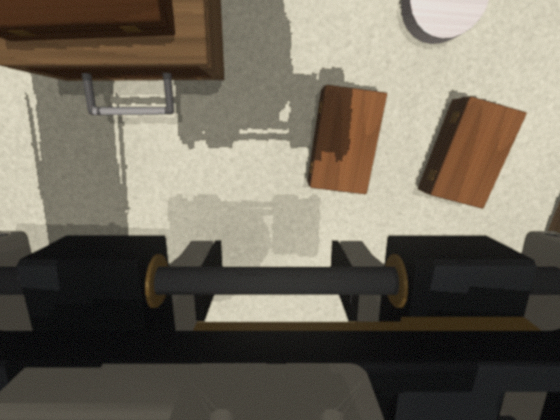

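View pics/u_top.png

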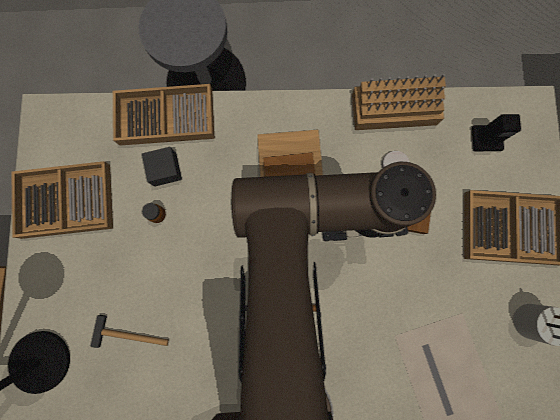

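View pics/u_scene.png

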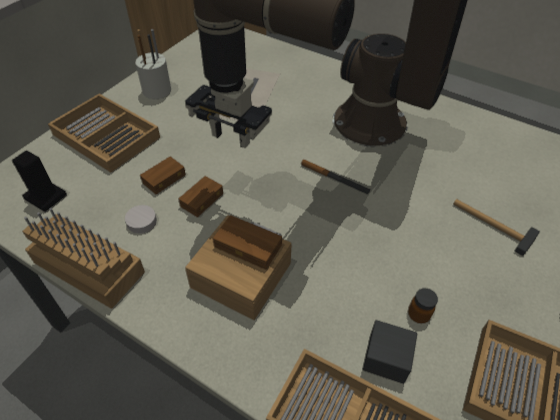

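```bash
python3 -c "
import cv2
f=cv2.imread('pics/u_wrist.png'); cv2.imwrite('pics/u_crop.png',cv2.resize(f[75:215,300:540],None,fx=3.3,fy=3.3,interpolation=cv2.INTER_CUBIC))"
```

```text
(no output)
```

View pics/u_crop.png

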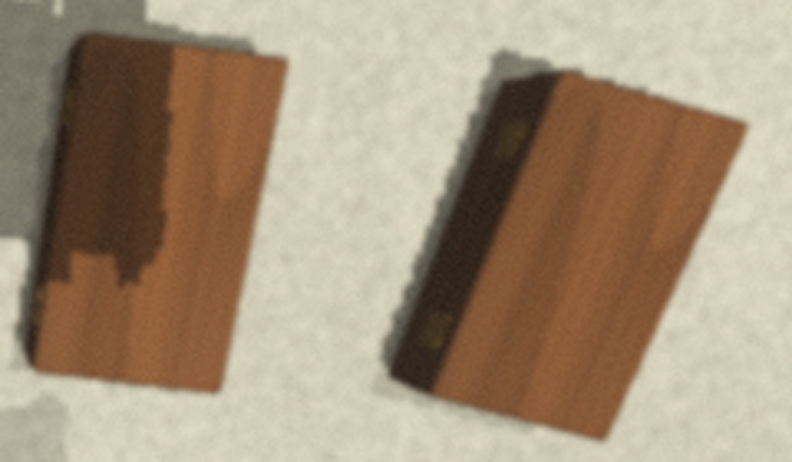

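```bash
cat > cc.py <<'E'
from h import *
c=get_calibration('wrist')
import sys,json
# cc.py z ox oy f corners
z,ox,oy,f=map(float,sys.argv[1:5]); p=np.array(json.loads(sys.argv[5]),float)
uv=(p+.5)/f-.5+[ox,oy]; w=ray(c,uv,z); cc,s,a=cv2.minAreaRect((w*1000).astype(np.float32))
print('mean',w.mean(0).round(4),'edges',(np.linalg.norm(w-np.roll(w,-1,0),axis=1)*1000).round(1),'dirs',[round(float(np.degrees(np.arctan2(*(w[i]-w[j])[::-1]))),1) for i,j in((0,3),(1,2),(0,1),(3,2))])
E
python3 cc.py .036 300 75 3.3 '[[82,35],[288,59],[219,392],[38,370]]'
python3 cc.py .036 300 75 3.3 '[[562,72],[748,123],[606,439],[435,393]]'
```

```text
mean [ 0.5712 -0.2442] edges [ 65.3 107.6  62.6 106.6] dirs [-2.0, -3.4, 87.5, 86.7]
mean [ 0.5667 -0.3876] edges [ 63.8 107.6  63.6 106.5] dirs [-10.4, -10.5, 79.8, 78.8]
```

```bash
python3 -c "
from h import *
plan(.60,-.01,.25,3.6)"
python3 -m crank '[{"turn":[0,0,0],"slide":[0.157,-0.334,-0.08],"fingers":1},{"turn":[0,0,0],"slide":[0.157,-0.334,-0.08],"fingers":1},{"turn":[0,0,0],"slide":[0.157,-0.334,-0.08],"fingers":1},{"turn":[0,0,0],"slide":[0.157,-0.334,-0.08],"fingers":1},{"turn":[0,0,0],"slide":[0.157,-0.334,-0.08],"fingers":1}]'|sed -n 2,4p
for i in 1 2; do python3 -m crank '[{"turn":[0,0,0],"slide":[0,0,0],"fingers":1},{"turn":[0,0,0],"slide":[0,0,0],"fingers":1},{"turn":[0,0,0],"slide":[0,0,0],"fingers":1},{"turn":[0,0,0],"slide":[0,0,0],"fingers":1}]'|sed -n 2,4p; done
python3 -c "
from h import *
st()
f=grab_frame('wrist')[:,:,::-1]
cv2.imwrite('pics/v_wrist.png',f)
cv2.imwrite('pics/v_crop.png',cv2.resize(f[20:230,150:410],None,fx=2.8,fy=2.8,interpolation=cv2.INTER_CUBIC))"
```

```text
slide [ 0.1976 -0.3112 -0.0785] turn [-0.      0.      0.0001] dist 0.1885
eef_pos: [0.5807, 0.0033, 0.252]
ee_rot: [-3.141, -0.002, 0.065]
force: [-0.1, -1.1, 0.5]
eef_pos: [0.5786, -0.0015, 0.2506]
ee_rot: [3.141, 0.001, 0.061]
force: [0.3, -0.6, -1.1]
eef_pos: [0.579, -0.0017, 0.251]
ee_rot: [-3.142, -0.0, 0.061]
force: [-0.2, -0.6, -0.5]
t 40.97 pos [ 0.579  -0.0017  0.251 ] rpy [-1.80e+02 -1.00e-02  3.47e+00] F [-0.2 -0.6 -0.5] w 0.0874
```

View pics/v_crop.png

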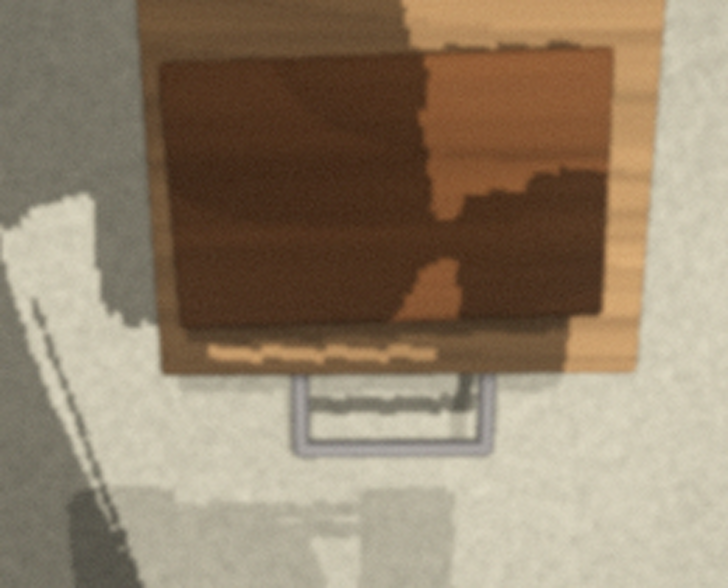

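```bash
python3 cc.py .124 150 20 2.8 '[[160,62],[612,47],[602,313],[181,326]]'
python3 cc.py .088 150 20 2.8 '[[163,374],[635,373]]';python3 cc.py .049 150 20 2.8 '[[295,448],[492,447]]'
python3 -c "
from h import *
plan(.57,-.2447,.15,-3.2)"
```

```text
mean [ 0.683  -0.0061] edges [137.1  78.  137.9  78. ] dirs [5.1, 5.7, 95.2, 95.2]
slide [-0.0477  0.4842  0.2019] turn [-0.     -0.      0.0186] dist 0.2634Traceback (most recent call last):
  File "cc.py", line 7, in <module>
    print('mean',w.mean(0).round(4),'edges',(np.linalg.norm(w-np.roll(w,-1,0),axis=1)*1000).round(1),'dirs',[round(float(np.degrees(np.arctan2(*(w[i]-w[j])[::-1]))),1) for i,j in((0,3),(1,2),(0,1),(3,2))])
                                                                                                                                                      ~^^^
IndexError: index 3 is out of bounds for axis 0 with size 2
Traceback (most recent call last):
  File "cc.py", line 7, in <module>
    print('mean',w.mean(0).round(4),'edges',(np.linalg.norm(w-np.roll(w,-1,0),axis=1)*1000).round(1),'dirs',[round(float(np.degrees(np.arctan2(*(w[i]-w[j])[::-1]))),1) for i,j in((0,3),(1,2),(0,1),(3,2))])
                                                                                                                                                      ~^^^
IndexError: index 3 is out of bounds for axis 0 with size 2
```

```bash
python3 - <<'E'
from h import *
c=get_calibration('wrist'); g=lambda p,z:ray(c,(np.array(p)+.5)/2.8-.5+[150,20],z)
a=g([[163,374],[635,373]],.088);b=g([[295,448],[492,447]],.049);print(a,b,a.mean(0)-b.mean(0))
E
python3 -m crank '[{"turn":[0,0,0.019],"slide":[-0.048,0.44,0],"fingers":1},{"turn":[0,0,0.019],"slide":[-0.048,0.44,0],"fingers":1},{"turn":[0,0,0.019],"slide":[-0.048,0.44,0.1],"fingers":1},{"turn":[0,0,0.019],"slide":[-0.048,0.44,0.18],"fingers":1},{"turn":[0,0,0.019],"slide":[-0.048,0.44,0.18],"fingers":1}]'|sed -n 2,4p
for i in 1 2; do python3 -m crank '[{"turn":[0,0,0],"slide":[0,0,0],"fingers":1},{"turn":[0,0,0],"slide":[0,0,0],"fingers":1},{"turn":[0,0,0],"slide":[0,0,0],"fingers":1},{"turn":[0,0,0],"slide":[0,0,0],"fingers":1}]'|sed -n 2,4p; done
python3 -c "
from h import *
st()
plan(.57,-.2447,.10,-3.2)
f=grab_frame('wrist')[:,:,::-1]
cv2.imwrite('pics/x_wrist.png',f)"
```

```text
[[ 0.61846384  0.07258591]
 [ 0.62973259 -0.10409082]] [[ 0.58670044  0.02427484]
 [ 0.59235148 -0.06034856]] [0.03457226 0.0022844 ]
eef_pos: [0.5705, -0.1915, 0.1864]
ee_rot: [-3.142, -0.003, -0.058]
force: [1.2, -0.1, 0.2]
eef_pos: [0.5711, -0.189, 0.1871]
ee_rot: [3.141, -0.002, -0.057]
force: [-0.4, 0.0, 0.3]
eef_pos: [0.5705, -0.189, 0.1865]
ee_rot: [-3.142, -0.001, -0.057]
force: [0.6, -0.5, 0.3]
t 42.1 pos [ 0.5705 -0.189   0.1865] rpy [-1.80e+02 -4.00e-02 -3.26e+00] F [ 0.6 -0.5  0.3] w 0.0876
slide [0.0052 0.1114 0.1729] turn [-0.     -0.0001 -0.0002] dist 0.1029
```

View pics/x_wrist.png

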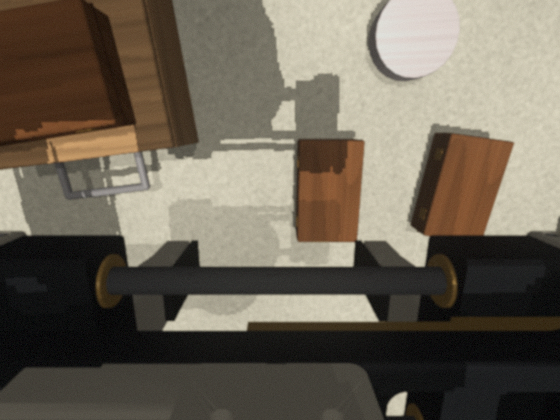

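The handle stands 34.6 mm out from the chest front, so the drawer is home. The first case is at columns 298–363 and rows 139–241.

```bash
python3 cc.py .036 0 0 1 '[[298,139],[363,139.5],[357.5,241],[299,240.5]]'
python3 -m crank '[{"turn":[0,0,0],"slide":[0.005,0.111,0],"fingers":1},{"turn":[0,0,0],"slide":[0.005,0.111,0.06],"fingers":1},{"turn":[0,0,0],"slide":[0.005,0.111,0.14],"fingers":1},{"turn":[0,0,0],"slide":[0.005,0.111,0.2],"fingers":1},{"turn":[0,0,0],"slide":[0.005,0.111,0.2],"fingers":1}]'|sed -n 2,4p
for i in 1 2; do python3 -m crank '[{"turn":[0,0,0],"slide":[0,0,0],"fingers":1},{"turn":[0,0,0],"slide":[0,0,0],"fingers":1},{"turn":[0,0,0],"slide":[0,0,0],"fingers":1},{"turn":[0,0,0],"slide":[0,0,0],"fingers":1}]'|sed -n 2,4p; done
python3 -c "
from h import *
st()
plan(.57,-.2447,.01,-3.2)
f=grab_frame('wrist')[:,:,::-1]
cv2.imwrite('pics/y_wrist.png',f)"
```

```text
mean [ 0.5721 -0.2449] edges [ 64.8 108.1  63.9 108. ] dirs [-1.6, -2.1, 86.3, 86.2]
eef_pos: [0.5652, -0.2444, 0.0797]
ee_rot: [-3.14, 0.01, -0.06]
force: [-0.2, 1.4, -0.2]
eef_pos: [0.5711, -0.2451, 0.0884]
ee_rot: [3.141, -0.004, -0.057]
force: [0.7, 0.1, 0.3]
eef_pos: [0.5697, -0.2451, 0.0864]
ee_rot: [3.142, -0.001, -0.058]
force: [0.5, -1.0, 0.2]
t 43.23 pos [ 0.5697 -0.2451  0.0864] rpy [ 1.80e+02 -3.00e-02 -3.31e+00] F [ 0.5 -1.   0.2] w 0.0874
slide [ 0.0005 -0.0008  0.1528] turn [ 0.     -0.0001 -0.0003] dist 0.0764
```

View pics/y_wrist.png

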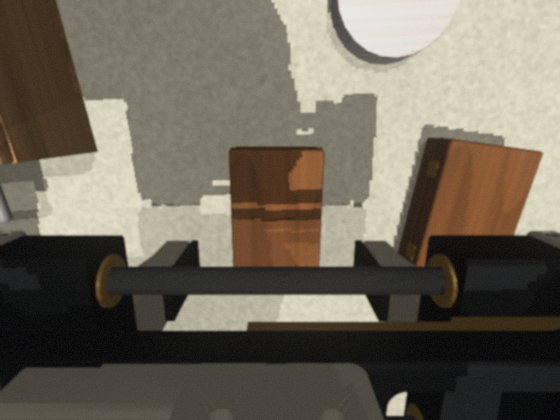

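```bash
python3 off.py -0.0504 230 149 323 149
python3 -m crank '[{"turn":[0,0,0],"slide":[0.002,0,0.05],"fingers":1},{"turn":[0,0,0],"slide":[0.002,0,0.1],"fingers":1},{"turn":[0,0,0],"slide":[0.002,0,0.13],"fingers":1},{"turn":[0,0,0],"slide":[0.002,0,0.15],"fingers":1},{"turn":[0,0,0],"slide":[0.002,0,0.15],"fingers":1}]'|sed -n 2,4p
for i in 1 2; do python3 -m crank '[{"turn":[0,0,0],"slide":[0,0,0],"fingers":1},{"turn":[0,0,0],"slide":[0,0,0],"fingers":1},{"turn":[0,0,0],"slide":[0,0,0],"fingers":1}]'|sed -n 2,4p; done
for i in 1 2 3; do python3 -m crank '[{"turn":[0,0,0],"slide":[0,0,0],"fingers":-1},{"turn":[0,0,0],"slide":[0,0,0],"fingers":-1},{"turn":[0,0,0],"slide":[0,0,0],"fingers":-1},{"turn":[0,0,0],"slide":[0,0,0],"fingers":-1}]' 25|tail -2; done;python3 -c "
from h import *
st()"
```

```text
tool frame [[56.1, -31.4, 50.4], [56.1, 31.8, 50.4]]
eef_pos: [0.569, -0.245, 0.0087]
ee_rot: [-3.141, 0.004, -0.058]
force: [-1.1, 0.2, 0.3]
eef_pos: [0.5715, -0.2453, 0.0123]
ee_rot: [3.141, -0.002, -0.058]
force: [0.2, 0.5, 0.1]
eef_pos: [0.5708, -0.2452, 0.0116]
ee_rot: [3.142, -0.001, -0.058]
force: [0.2, -0.0, -0.0]
force: [-0.1, -0.7, -0.1]
width: 0.0663
force: [-0.2, 0.3, 0.5]
width: 0.0659
force: [-0.3, 0.6, 0.6]
width: 0.0652
t 45.2 pos [ 0.5705 -0.2452  0.011 ] rpy [180.     0.    -3.32] F [-0.3  0.6  0.6] w 0.0652
```

```bash
python3 -m crank '[{"turn":[0,0,0],"slide":[0,0,-0.05],"fingers":-1},{"turn":[0,0,0],"slide":[0,0,-0.12],"fingers":-1},{"turn":[0,0,0],"slide":[0,0,-0.2],"fingers":-1},{"turn":[0,0,0],"slide":[0,0,-0.28],"fingers":-1},{"turn":[0,0,0],"slide":[0,0,-0.4],"fingers":-1}]'|sed -n 2,6p
for i in 1 2; do python3 -m crank '[{"turn":[0,0,0],"slide":[0,0,0],"fingers":-1},{"turn":[0,0,0],"slide":[0,0,0],"fingers":-1},{"turn":[0,0,0],"slide":[0,0,0],"fingers":-1}]'|sed -n 2,6p; done
python3 -c "
from h import *
st()
plan(.6825,-.0065,.22,-84.8)
f=grab_frame('wrist')[:,:,::-1]
cv2.imwrite('pics/z_wrist.png',f)"
```

```text
eef_pos: [0.5695, -0.2449, 0.1936]
ee_rot: [-3.141, 0.002, -0.058]
force: [2.1, -0.3, -3.5]
width: 0.0661
eef_pos: [0.5697, -0.2448, 0.1917]
ee_rot: [-3.141, 0.001, -0.058]
force: [-0.5, -0.1, -4.3]
width: 0.0657
eef_pos: [0.5698, -0.245, 0.1909]
ee_rot: [-3.141, 0.003, -0.058]
force: [-0.6, 0.4, -2.5]
width: 0.0657
t 46.12 pos [ 0.5698 -0.245   0.1909] rpy [-1.7999e+02  1.7000e-01 -3.3200e+00] F [-0.6  0.4 -2.5] w 0.0657
slide [ 0.1971 -0.4893 -0.0586] turn [0.0003 0.0004 0.2263] dist 0.2654
```

View pics/z_wrist.png

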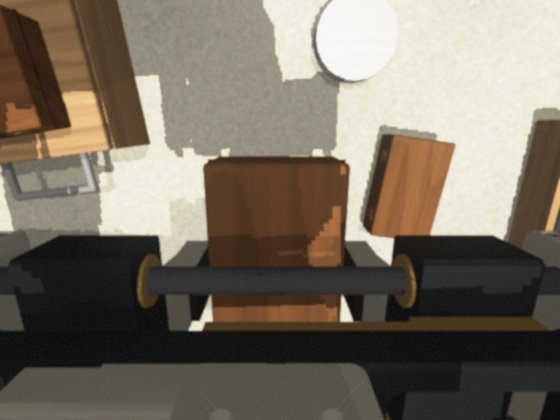

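```bash
python3 off.py 0.025 206 160 348 160
python3 -m crank '[{"turn":[0,0,0.1],"slide":[0.06,-0.12,-0.06],"fingers":-1},{"turn":[0,0,0.1],"slide":[0.06,-0.12,-0.06],"fingers":-1},{"turn":[0,0,0.1],"slide":[0.06,-0.12,-0.06],"fingers":-1},{"turn":[0,0,0.1],"slide":[0.06,-0.12,-0.06],"fingers":-1},{"turn":[0,0,0.1],"slide":[0.06,-0.12,-0.06],"fingers":-1}]'|sed -n 2,6p
for i in 1; do python3 -m crank '[{"turn":[0,0,0.1],"slide":[0,0,0],"fingers":-1},{"turn":[0,0,0.1],"slide":[0,0,0],"fingers":-1},{"turn":[0,0,0.1],"slide":[0,0,0],"fingers":-1},{"turn":[0,0,0.1],"slide":[0,0,0],"fingers":-1},{"turn":[0,0,0.1],"slide":[0,0,0],"fingers":-1}]'|sed -n 2,6p; done
python3 -m crank '[{"turn":[0,0,0.026],"slide":[0,0,0],"fingers":-1},{"turn":[0,0,0.026],"slide":[0,0,0],"fingers":-1},{"turn":[0,0,0.026],"slide":[0,0,0],"fingers":-1},{"turn":[0,0,0.026],"slide":[0,0,0],"fingers":-1}]'|sed -n 2,6p
python3 -c "
from h import *
st()
plan(.6825,-.0065,.22,-84.8)"
```

```text
tool frame [[56.5, -30.7, -25.1], [56.6, 31.2, -25.1]]
eef_pos: [0.6042, -0.1863, 0.2221]
ee_rot: [3.141, 0.001, -0.688]
force: [-0.9, 0.3, -2.8]
width: 0.0654
eef_pos: [0.6038, -0.187, 0.2219]
ee_rot: [3.14, 0.0, -1.314]
force: [-0.7, -0.4, -3.8]
width: 0.0659
eef_pos: [0.6038, -0.187, 0.2221]
ee_rot: [3.141, 0.0, -1.469]
force: [-0.1, 0.4, -2.6]
width: 0.0658
t 47.33 pos [ 0.6038 -0.187   0.2221] rpy [ 1.7995e+02  1.0000e-02 -8.4190e+01] F [-0.1  0.4 -2.6] w 0.0658
slide [-0.3432 -0.1931  0.004 ] turn [0.0002 0.     0.0017] dist 0.1969
```

```bash
python3 -m crank '[{"turn":[0,0,0.001],"slide":[-0.344,-0.193,0],"fingers":-1},{"turn":[0,0,0.001],"slide":[-0.344,-0.193,0],"fingers":-1},{"turn":[0,0,0.001],"slide":[-0.344,-0.193,0],"fingers":-1},{"turn":[0,0,0.001],"slide":[-0.344,-0.193,0],"fingers":-1},{"turn":[0,0,0.001],"slide":[-0.344,-0.193,0],"fingers":-1}]'|sed -n 2,6p
for i in 1 2; do python3 -m crank '[{"turn":[0,0,0],"slide":[0,0,0],"fingers":-1},{"turn":[0,0,0],"slide":[0,0,0],"fingers":-1},{"turn":[0,0,0],"slide":[0,0,0],"fingers":-1}]'|sed -n 2,6p; done
python3 -c "
from h import *
st()
plan(.6825,-.0055,.16,-84.8)
for n in ('wrist','scene'): cv2.imwrite(f'pics/aa_{n}.png',grab_frame(n)[:,:,::-1])"
```

```text
eef_pos: [0.6838, -0.0033, 0.2223]
ee_rot: [-3.141, 0.0, -1.475]
force: [-0.1, -0.4, -2.7]
width: 0.066
eef_pos: [0.6826, -0.0062, 0.2221]
ee_rot: [3.14, -0.0, -1.476]
force: [0.4, 0.4, -2.8]
width: 0.0654
eef_pos: [0.6826, -0.0074, 0.223]
ee_rot: [-3.141, -0.0, -1.479]
force: [0.3, -0.8, -3.6]
width: 0.066
t 48.25 pos [ 0.6826 -0.0074  0.223 ] rpy [-179.98   -0.    -84.72] F [ 0.3 -0.8 -3.6] w 0.066
slide [-0.0037 -0.      0.126 ] turn [-0.     -0.      0.0002] dist 0.063
```

View pics/aa_wrist.png

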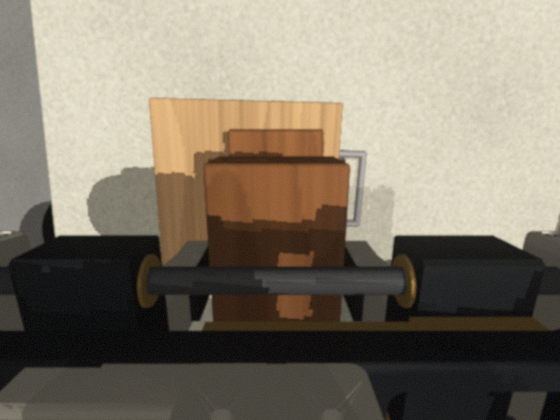

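View pics/aa_scene.png

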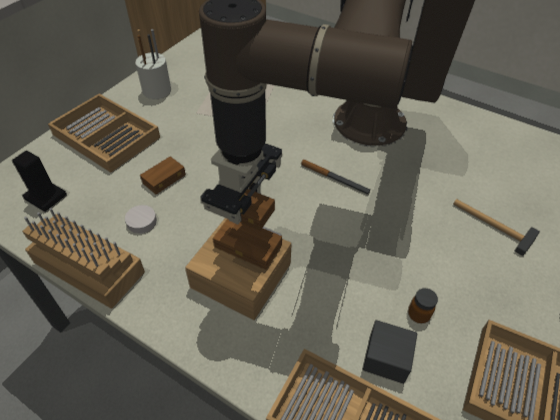

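```bash
python3 off.py -0.099 229.5 130 323 130; python3 off.py 0.025 206 161 348 161; 
python3 -m crank '[{"turn":[0,0,0],"slide":[-0.002,0,0.04],"fingers":-1},{"turn":[0,0,0],"slide":[-0.002,0,0.08],"fingers":-1},{"turn":[0,0,0],"slide":[-0.002,0,0.11],"fingers":-1},{"turn":[0,0,0],"slide":[-0.002,0,0.13],"fingers":-1},{"turn":[0,0,0],"slide":[-0.002,0,0.13],"fingers":-1}]'|sed -n 2,6p
for i in 1 2 3; do python3 -m crank '[{"turn":[0,0,0],"slide":[0,0,0],"fingers":-1},{"turn":[0,0,0],"slide":[0,0,0],"fingers":-1},{"turn":[0,0,0],"slide":[0,0,0],"fingers":-1}]'|sed -n 2,4p; done
```

```text
tool frame [[68.1, -38.3, 99.0], [68.2, 38.8, 99.0]]
tool frame [[56.1, -30.5, -25.0], [56.2, 31.6, -25.0]]
eef_pos: [0.6814, -0.0058, 0.1552]
ee_rot: [3.138, -0.0, -1.478]
force: [-0.5, 0.0, -3.1]
width: 0.066
eef_pos: [0.6836, -0.0053, 0.1592]
ee_rot: [-3.139, 0.0, -1.477]
force: [0.9, -0.3, -3.0]
eef_pos: [0.683, -0.0052, 0.1582]
ee_rot: [-3.141, 0.0, -1.477]
force: [-0.0, 0.6, -2.4]
eef_pos: [0.6828, -0.0053, 0.1577]
ee_rot: [3.142, -0.0, -1.478]
force: [0.4, -0.7, -2.9]
```

```bash

python3 -m crank '[{"turn":[0,0,0],"slide":[0,0,0.012],"fingers":-1},{"turn":[0,0,0],"slide":[0,0,0.024],"fingers":-1},{"turn":[0,0,0],"slide":[0,0,0.034],"fingers":-1},{"turn":[0,0,0],"slide":[0,0,0.038],"fingers":-1},{"turn":[0,0,0],"slide":[0,0,0.038],"fingers":-1}]'|sed -n 2,6p
for i in 1 2; do python3 -m crank '[{"turn":[0,0,0],"slide":[0,0,0],"fingers":-1},{"turn":[0,0,0],"slide":[0,0,0],"fingers":-1},{"turn":[0,0,0],"slide":[0,0,0],"fingers":-1}]'|sed -n 2,4p; done
for i in 1 2; do python3 -m crank '[{"turn":[0,0,0],"slide":[0,0,0.001],"fingers":-1},{"turn":[0,0,0],"slide":[0,0,0.002],"fingers":-1},{"turn":[0,0,0],"slide":[0,0,0.002],"fingers":-1}]'|sed -n 2,4p; done
```

```text
eef_pos: [0.6822, -0.0054, 0.1374]
ee_rot: [3.14, -0.0, -1.478]
force: [-0.0, 0.7, -2.8]
width: 0.0657
eef_pos: [0.683, -0.0053, 0.139]
ee_rot: [-3.141, -0.0, -1.477]
force: [0.1, -0.4, -1.9]
eef_pos: [0.6829, -0.0053, 0.1389]
ee_rot: [-3.141, 0.0, -1.478]
force: [0.1, -0.3, -2.6]
eef_pos: [0.6827, -0.0053, 0.1375]
ee_rot: [3.141, 0.0, -1.478]
force: [-0.1, 0.6, -2.8]
eef_pos: [0.6827, -0.0053, 0.1365]
ee_rot: [3.141, 0.0, -1.478]
force: [0.1, -0.0, -2.8]
```

```bash

for i in 1 2; do python3 -m crank '[{"turn":[0,0,0],"slide":[0,0,0.001],"fingers":-1},{"turn":[0,0,0],"slide":[0,0,0.002],"fingers":-1},{"turn":[0,0,0],"slide":[0,0,0.002],"fingers":-1}]'|sed -n 2,4p; done
```

```text
eef_pos: [0.6827, -0.0053, 0.1355]
ee_rot: [3.141, -0.0, -1.478]
force: [-0.5, -0.1, -2.3]
eef_pos: [0.6829, -0.0053, 0.135]
ee_rot: [-3.141, -0.0, -1.477]
force: [-1.8, -0.1, -1.2]
```

```bash

for i in 1; do python3 -m crank '[{"turn":[0,0,0],"slide":[0,0,0.001],"fingers":-1},{"turn":[0,0,0],"slide":[0,0,0.001],"fingers":-1},{"turn":[0,0,0],"slide":[0,0,0.001],"fingers":-1}]'|sed -n 2,4p; done
for i in 1 2; do python3 -m crank '[{"turn":[0,0,0],"slide":[0,0,0],"fingers":1},{"turn":[0,0,0],"slide":[0,0,0],"fingers":1},{"turn":[0,0,0],"slide":[0,0,0],"fingers":1},{"turn":[0,0,0],"slide":[0,0,0],"fingers":1}]'|sed -n 2,6p; done
python3 -m crank '[{"turn":[0,0,0],"slide":[0,0,-0.03],"fingers":1},{"turn":[0,0,0],"slide":[0,0,-0.08],"fingers":1},{"turn":[0,0,0],"slide":[0,0,-0.15],"fingers":1},{"turn":[0,0,0],"slide":[0,0,-0.2],"fingers":1},{"turn":[0,0,0],"slide":[0,0,-0.2],"fingers":1}]'|sed -n 2,6p
for i in 1 2; do python3 -m crank '[{"turn":[0,0,0],"slide":[0,0,0],"fingers":1},{"turn":[0,0,0],"slide":[0,0,0],"fingers":1},{"turn":[0,0,0],"slide":[0,0,0],"fingers":1}]'|sed -n 2,4p; done
python3 -c "
from h import *
st()
for n in ('wrist','top','scene'): cv2.imwrite(f'pics/bb_{n}.png',grab_frame(n)[:,:,::-1])"
```

```text
eef_pos: [0.6829, -0.0053, 0.135]
ee_rot: [-3.141, -0.0, -1.477]
force: [-4.1, 1.0, 5.2]
eef_pos: [0.6829, -0.0053, 0.134]
ee_rot: [-3.142, -0.0, -1.478]
force: [-0.6, -0.7, 0.2]
width: 0.0853
eef_pos: [0.6828, -0.0053, 0.1341]
ee_rot: [3.142, -0.0, -1.478]
force: [-0.7, 0.3, 0.2]
width: 0.0877
eef_pos: [0.6857, -0.0053, 0.2412]
ee_rot: [-3.132, -0.0, -1.477]
force: [0.8, 0.3, 0.5]
width: 0.0875
eef_pos: [0.6821, -0.0053, 0.2329]
ee_rot: [3.14, 0.0, -1.478]
force: [-0.6, 0.1, 0.3]
eef_pos: [0.6826, -0.0053, 0.2334]
ee_rot: [3.14, -0.0, -1.478]
force: [0.4, -0.2, 0.5]
t 53.27 pos [ 0.6826 -0.0053  0.2334] rpy [ 1.7993e+02 -1.0000e-02 -8.4660e+01] F [ 0.4 -0.2  0.5] w 0.0874
```

View pics/bb_wrist.png

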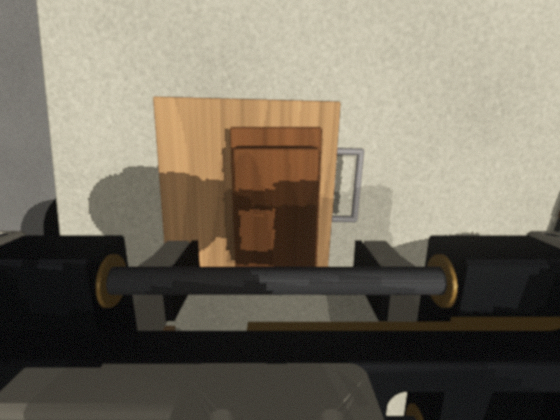

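View pics/bb_top.png

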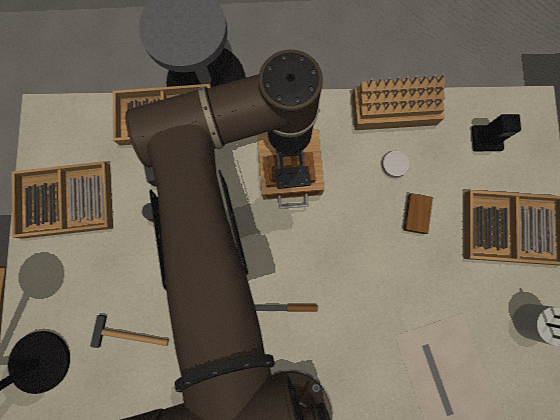

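View pics/bb_scene.png

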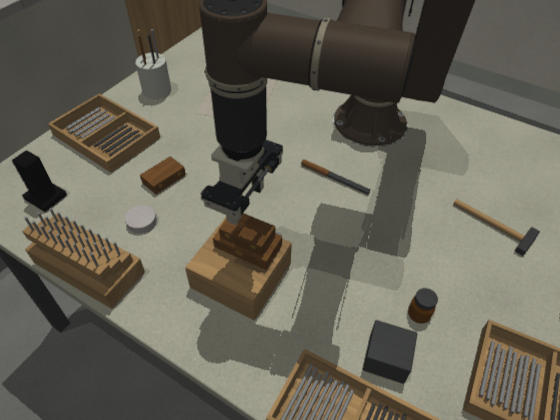

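```bash
python3 off.py -0.1094 231 127 322 127; python3 off.py -0.0734 234 148 319.5 148; python3 off.py -0.0734 234 262 318 265
python3 m.py pics/bb_top.png | grep -A3 cases
python3 -c "
from h import *
plan(.5655,-.3887,.22,-10.6); print(np.round(get_state()['q'],2))"
```

```text
tool frame [[70.5, -38.4, 109.4], [70.5, 39.4, 109.4]]
tool frame [[55.2, -31.6, 73.4], [55.3, 32.8, 73.4]]
tool frame [[-38.3, -34.9, 73.4], [-40.9, 35.3, 73.4]]
cases z=.036
[ 0.5638 -0.3886] [109.9  65. ] -11.0 [419.32079646 213.1460177 ]
tin z=.025
[ 0.7179 -0.3316] [81.  77.9]
slide [0.7416 0.3049 0.028 ] turn [ 1.000e-04  0.000e+00 -2.057e-01] dist 0.4012
[ 0.28  0.37  0.04  0.   -1.25 -0.18]
```

```bash
python3 -m crank '[{"turn":[0,0,-0.1],"slide":[0.37,0.15,0.01],"fingers":1},{"turn":[0,0,-0.1],"slide":[0.37,0.15,0.01],"fingers":1},{"turn":[0,0,-0.1],"slide":[0.37,0.15,0.01],"fingers":1},{"turn":[0,0,-0.1],"slide":[0.37,0.15,0.01],"fingers":1},{"turn":[0,0,-0.1],"slide":[0.37,0.15,0.01],"fingers":1}]'|sed -n 2,3p
python3 -m crank '[{"turn":[0,0,-0.1],"slide":[0,0,0],"fingers":1},{"turn":[0,0,-0.1],"slide":[0,0,0],"fingers":1},{"turn":[0,0,-0.1],"slide":[0,0,0],"fingers":1},{"turn":[0,0,-0.1],"slide":[0,0,0],"fingers":1},{"turn":[0,0,-0.1],"slide":[0,0,0],"fingers":1}]'|sed -n 2,3p
python3 -m crank '[{"turn":[0,0,0],"slide":[0,0,0],"fingers":1},{"turn":[0,0,0],"slide":[0,0,0],"fingers":1}]'|sed -n 2,3p
python3 -c "
from h import *
plan(.56,-.37,.18,-10.8)"
```

```text
eef_pos: [0.6243, -0.1986, 0.2293]
ee_rot: [3.142, -0.0, -0.85]
eef_pos: [0.6253, -0.1967, 0.2292]
ee_rot: [-3.142, -0.0, -0.225]
eef_pos: [0.6254, -0.1965, 0.2292]
ee_rot: [3.142, -0.0, -0.235]
slide [-0.0463  0.3679  0.0984] turn [ 0.     -0.     -0.0074] dist 0.1918
```

```bash
python3 -m crank '[{"turn":[0,0,-0.007],"slide":[-0.046,0.368,0.1],"fingers":1},{"turn":[0,0,-0.007],"slide":[-0.046,0.368,0.1],"fingers":1},{"turn":[0,0,-0.007],"slide":[-0.046,0.368,0.1],"fingers":1},{"turn":[0,0,-0.007],"slide":[-0.046,0.368,0.1],"fingers":1},{"turn":[0,0,-0.007],"slide":[-0.046,0.368,0.1],"fingers":1}]'|sed -n 2,3p
for i in 1 2; do python3 -m crank '[{"turn":[0,0,0],"slide":[0,0,0],"fingers":1},{"turn":[0,0,0],"slide":[0,0,0],"fingers":1},{"turn":[0,0,0],"slide":[0,0,0],"fingers":1},{"turn":[0,0,0],"slide":[0,0,0],"fingers":1}]'|sed -n 2,3p;done
python3 -c "
from h import *
st()
plan(.5655,-.3885,.09,-10.8)
cv2.imwrite('pics/cc_wrist.png',grab_frame('wrist')[:,:,::-1])"
```

```text
eef_pos: [0.5589, -0.3729, 0.1779]
ee_rot: [-3.142, 0.001, -0.193]
eef_pos: [0.5615, -0.3697, 0.1797]
ee_rot: [3.141, -0.001, -0.188]
eef_pos: [0.5612, -0.3698, 0.1794]
ee_rot: [3.142, -0.0, -0.186]
t 55.5 pos [ 0.5612 -0.3698  0.1794] rpy [ 1.800e+02 -2.000e-02 -1.068e+01] F [ 0.3 -0.2  0. ] w 0.0882
slide [0.0154 0.0352 0.1789] turn [ 0.     -0.0001  0.0003] dist 0.0915
```

View pics/cc_wrist.png

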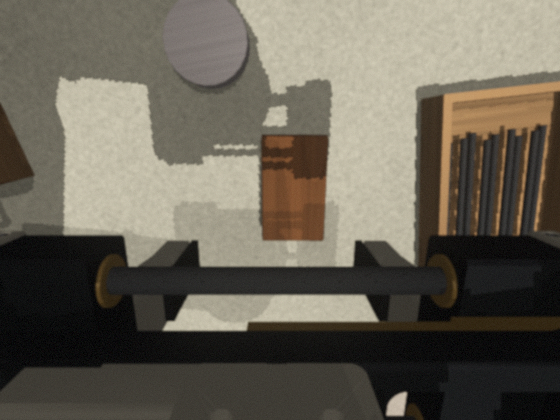

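The second case is at columns 262–328 and rows 135–240, with nothing near the finger paths.

```bash
python3 cc.py .036 0 0 1 '[[262,135],[328,135.5],[324.5,240.5],[264,240]]'
python3 -m crank '[{"turn":[0,0,0],"slide":[0.015,0.036,0],"fingers":1},{"turn":[0,0,0],"slide":[0.015,0.036,0.06],"fingers":1},{"turn":[0,0,0],"slide":[0.015,0.036,0.12],"fingers":1},{"turn":[0,0,0],"slide":[0.015,0.036,0.17],"fingers":1},{"turn":[0,0,0],"slide":[0.015,0.036,0.17],"fingers":1}]'|sed -n 2,3p
for i in 1 2; do python3 -m crank '[{"turn":[0,0,0],"slide":[0,0,0],"fingers":1},{"turn":[0,0,0],"slide":[0,0,0],"fingers":1},{"turn":[0,0,0],"slide":[0,0,0],"fingers":1},{"turn":[0,0,0],"slide":[0,0,0],"fingers":1}]'|sed -n 2,3p;done
python3 -c "
from h import *
st()
plan(.5655,-.3885,.011,-10.8)
cv2.imwrite('pics/dd_wrist.png',grab_frame('wrist')[:,:,::-1])"
```

```text
mean [ 0.5658 -0.39  ] edges [ 64.1 108.8  64.5 108.7] dirs [-10.2, -10.0, 78.9, 78.8]
eef_pos: [0.5616, -0.3877, 0.0883]
ee_rot: [-3.139, 0.008, -0.188]
eef_pos: [0.566, -0.3898, 0.0964]
ee_rot: [3.141, -0.003, -0.187]
eef_pos: [0.5649, -0.3894, 0.0945]
ee_rot: [3.142, -0.0, -0.187]
t 56.63 pos [ 0.5649 -0.3894  0.0945] rpy [ 1.800e+02 -3.000e-02 -1.072e+01] F [-0.2  0.3  0.2] w 0.0878
slide [ 0.0007 -0.002   0.167 ] turn [ 0.     -0.0001  0.0002] dist 0.0835
```

View pics/dd_wrist.png

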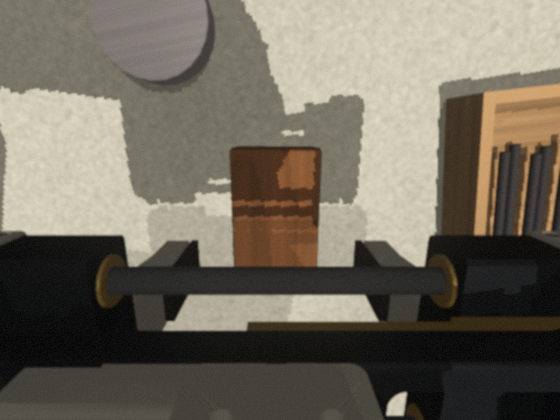

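```bash
python3 off.py -0.0585 231 148.5 321 148.5
python3 -m crank '[{"turn":[0,0,0],"slide":[0.001,0,0.05],"fingers":1},{"turn":[0,0,0],"slide":[0.001,0,0.1],"fingers":1},{"turn":[0,0,0],"slide":[0.001,0,0.14],"fingers":1},{"turn":[0,0,0],"slide":[0.001,0,0.166],"fingers":1},{"turn":[0,0,0],"slide":[0.001,0,0.166],"fingers":1}]'|sed -n 2,4p
for i in 1 2; do python3 -m crank '[{"turn":[0,0,0],"slide":[0,0,0],"fingers":1},{"turn":[0,0,0],"slide":[0,0,0],"fingers":1},{"turn":[0,0,0],"slide":[0,0,0],"fingers":1}]'|sed -n 2,4p; done
for i in 1 2 3; do python3 -m crank '[{"turn":[0,0,0],"slide":[0,0,0],"fingers":-1},{"turn":[0,0,0],"slide":[0,0,0],"fingers":-1},{"turn":[0,0,0],"slide":[0,0,0],"fingers":-1},{"turn":[0,0,0],"slide":[0,0,0],"fingers":-1}]' 25|tail -2; done
python3 -c "
from h import *
st()"
python3 -m crank '[{"turn":[0,0,0],"slide":[0,0,-0.05],"fingers":-1},{"turn":[0,0,0],"slide":[0,0,-0.12],"fingers":-1},{"turn":[0,0,0],"slide":[0,0,-0.2],"fingers":-1},{"turn":[0,0,0],"slide":[0,0,-0.28],"fingers":-1},{"turn":[0,0,0],"slide":[0,0,-0.4],"fingers":-1}]'|sed -n 2,6p
for i in 1 2; do python3 -m crank '[{"turn":[0,0,0],"slide":[0,0,-0.1],"fingers":-1},{"turn":[0,0,0],"slide":[0,0,-0.1],"fingers":-1},{"turn":[0,0,0],"slide":[0,0,-0.1],"fingers":-1}]'|sed -n 2,6p; done
python3 -c "
from h import *
st()
plan(.6827,-.0053,.27,-84.7)
f=grab_frame('wrist')[:,:,::-1]
cv2.imwrite('pics/ee_wrist.png',f)"
```

```text
tool frame [[55.8, -31.8, 58.5], [55.8, 31.6, 58.5]]
eef_pos: [0.5634, -0.3886, 0.0078]
ee_rot: [-3.14, 0.005, -0.188]
force: [-0.6, 0.0, -0.4]
eef_pos: [0.5664, -0.3899, 0.0128]
ee_rot: [3.141, -0.002, -0.187]
force: [0.0, -0.5, 0.2]
eef_pos: [0.5656, -0.3896, 0.012]
ee_rot: [3.141, -0.001, -0.187]
force: [-0.3, -0.7, -1.1]
force: [0.5, 2.4, 2.3]
width: 0.0665
force: [-0.2, 1.0, -0.4]
width: 0.0659
force: [-0.1, 1.4, 1.2]
width: 0.0659
t 58.6 pos [ 0.5653 -0.3894  0.0112] rpy [-180.      0.    -10.72] F [-0.1  1.4  1.2] w 0.0659
eef_pos: [0.5645, -0.3892, 0.1938]
ee_rot: [-3.141, 0.002, -0.187]
force: [0.7, -1.0, -1.8]
width: 0.0657
eef_pos: [0.5669, -0.3904, 0.2477]
ee_rot: [3.14, -0.008, -0.187]
force: [-0.4, 0.2, -2.2]
width: 0.0657
eef_pos: [0.5664, -0.3903, 0.2956]
ee_rot: [3.14, -0.005, -0.187]
force: [0.7, 0.7, -2.4]
width: 0.0665
t 59.52 pos [ 0.5664 -0.3903  0.2956] rpy [179.9   -0.26 -10.71] F [ 0.7  0.7 -2.4] w 0.0665
slide [ 0.0852 -0.7999  0.0503] turn [-2.000e-04 -8.000e-04  2.055e-01] dist 0.403
```

View pics/ee_wrist.png

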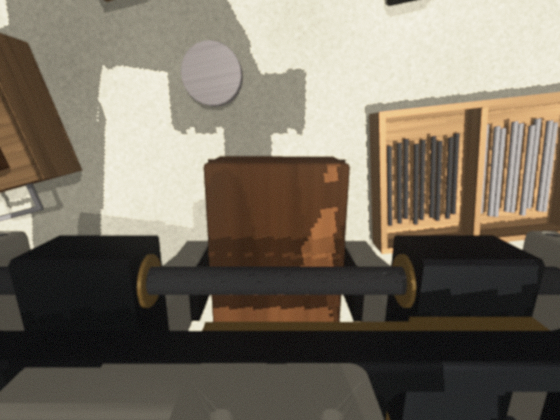

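```bash
python3 -m crank '[{"turn":[0,0,0.1],"slide":[0.04,-0.38,0],"fingers":-1},{"turn":[0,0,0.1],"slide":[0.04,-0.38,0],"fingers":-1},{"turn":[0,0,0.1],"slide":[0.04,-0.38,0],"fingers":-1},{"turn":[0,0,0.1],"slide":[0.04,-0.38,0],"fingers":-1},{"turn":[0,0,0.1],"slide":[0.04,-0.38,0],"fingers":-1}]'|sed -n 2,3p
python3 -m crank '[{"turn":[0,0,0.1],"slide":[0,0,0],"fingers":-1},{"turn":[0,0,0.1],"slide":[0,0,0],"fingers":-1},{"turn":[0,0,0.1],"slide":[0,0,0],"fingers":-1},{"turn":[0,0,0.1],"slide":[0,0,0],"fingers":-1},{"turn":[0,0,0.1],"slide":[0,0,0],"fingers":-1}]'|sed -n 2,3p
for i in 1 2; do python3 -m crank '[{"turn":[0,0,0],"slide":[0,0,0],"fingers":-1},{"turn":[0,0,0],"slide":[0,0,0],"fingers":-1},{"turn":[0,0,0],"slide":[0,0,0],"fingers":-1}]'|sed -n 2,3p;done
python3 -c "
from h import *
plan(.6827,-.0053,.27,-84.7)"
```

```text
eef_pos: [0.6201, -0.2036, 0.2903]
ee_rot: [3.14, 0.003, -0.801]
eef_pos: [0.6196, -0.206, 0.2902]
ee_rot: [3.138, 0.001, -1.426]
eef_pos: [0.62, -0.2065, 0.2916]
ee_rot: [3.14, 0.001, -1.416]
eef_pos: [0.6203, -0.2065, 0.2927]
ee_rot: [3.141, 0.0, -1.419]
slide [-0.379  -0.1842  0.0454] turn [0.     0.     0.0094] dist 0.2119
```

```bash
python3 -m crank '[{"turn":[0,0,0.009],"slide":[-0.379,-0.184,0.04],"fingers":-1},{"turn":[0,0,0.009],"slide":[-0.379,-0.184,0.04],"fingers":-1},{"turn":[0,0,0.009],"slide":[-0.379,-0.184,0.04],"fingers":-1},{"turn":[0,0,0.009],"slide":[-0.379,-0.184,0.04],"fingers":-1},{"turn":[0,0,0.009],"slide":[-0.379,-0.184,0.04],"fingers":-1}]'|sed -n 2,3p
for i in 1 2 3; do python3 -m crank '[{"turn":[0,0,0],"slide":[0,0,0],"fingers":-1},{"turn":[0,0,0],"slide":[0,0,0],"fingers":-1},{"turn":[0,0,0],"slide":[0,0,0],"fingers":-1}]'|sed -n 2,3p;done
python3 -c "
from h import *
st()
plan(.6827,-.0053,.2,-84.7)
for n in ('wrist','scene'): cv2.imwrite(f'pics/ff_{n}.png',grab_frame(n)[:,:,::-1])"
```

```text
eef_pos: [0.6822, -0.0067, 0.2733]
ee_rot: [-3.141, 0.0, -1.476]
eef_pos: [0.6818, -0.0082, 0.273]
ee_rot: [3.141, -0.0, -1.475]
eef_pos: [0.6817, -0.0097, 0.2736]
ee_rot: [-3.141, 0.0, -1.478]
eef_pos: [0.6818, -0.0089, 0.2733]
ee_rot: [-3.141, 0.0, -1.477]
t 62.07 pos [ 0.6818 -0.0089  0.2733] rpy [-179.99    0.    -84.64] F [ 0.1  0.9 -3. ] w 0.0657
slide [-0.007  -0.0024  0.1466] turn [-0.      0.      0.0002] dist 0.0734
```

View pics/ff_wrist.png

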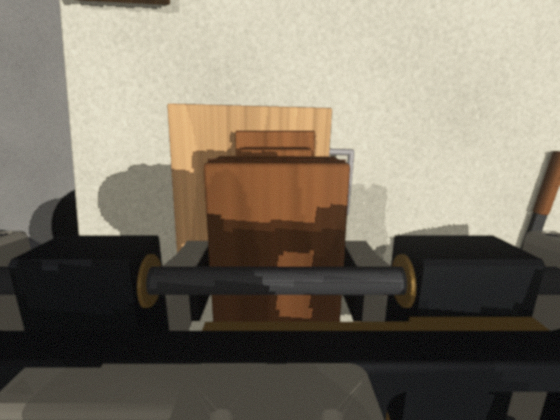

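View pics/ff_scene.png

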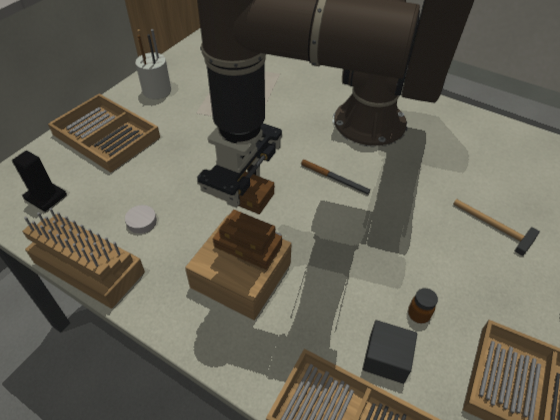

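```bash
python3 off.py -0.1133 238 149.5 313 149.5; python3 off.py 0.025 206 161 348.5 161
python3 -m crank '[{"turn":[0,0,0],"slide":[-0.007,-0.002,0.04],"fingers":-1},{"turn":[0,0,0],"slide":[-0.007,-0.002,0.08],"fingers":-1},{"turn":[0,0,0],"slide":[-0.007,-0.002,0.12],"fingers":-1},{"turn":[0,0,0],"slide":[-0.007,-0.002,0.145],"fingers":-1},{"turn":[0,0,0],"slide":[-0.007,-0.002,0.145],"fingers":-1}]'|sed -n 2,3p
for i in 1 2 3; do python3 -m crank '[{"turn":[0,0,0],"slide":[0,0,0],"fingers":-1},{"turn":[0,0,0],"slide":[0,0,0],"fingers":-1},{"turn":[0,0,0],"slide":[0,0,0],"fingers":-1}]'|sed -n 2,3p;done
```

```text
tool frame [[51.3, -33.5, 113.3], [51.4, 32.8, 113.3]]
tool frame [[56.1, -30.5, -25.0], [56.2, 31.8, -25.0]]
eef_pos: [0.6807, -0.0049, 0.197]
ee_rot: [3.136, 0.0, -1.477]
eef_pos: [0.6834, -0.0048, 0.2022]
ee_rot: [-3.139, -0.0, -1.476]
eef_pos: [0.6827, -0.0048, 0.2013]
ee_rot: [-3.141, 0.0, -1.477]
eef_pos: [0.6825, -0.0049, 0.2007]
ee_rot: [3.142, -0.0, -1.477]
```

```bash
python3 -m crank '[{"turn":[0,0,0],"slide":[0,0,0.015],"fingers":-1},{"turn":[0,0,0],"slide":[0,0,0.03],"fingers":-1},{"turn":[0,0,0],"slide":[0,0,0.042],"fingers":-1},{"turn":[0,0,0],"slide":[0,0,0.05],"fingers":-1},{"turn":[0,0,0],"slide":[0,0,0.05],"fingers":-1}]'|sed -n 2,3p
for i in 1 2; do python3 -m crank '[{"turn":[0,0,0],"slide":[0,0,0],"fingers":-1},{"turn":[0,0,0],"slide":[0,0,0],"fingers":-1},{"turn":[0,0,0],"slide":[0,0,0],"fingers":-1}]'|sed -n 2,4p;done
for i in 1 2; do python3 -m crank '[{"turn":[0,0,0],"slide":[0,0,0.001],"fingers":-1},{"turn":[0,0,0],"slide":[0,0,0.002],"fingers":-1},{"turn":[0,0,0],"slide":[0,0,0.002],"fingers":-1}]'|sed -n 2,4p; done
```

```text
eef_pos: [0.6817, -0.005, 0.1738]
ee_rot: [3.139, -0.0, -1.477]
eef_pos: [0.6828, -0.0049, 0.1761]
ee_rot: [-3.141, -0.0, -1.477]
force: [-0.4, -0.3, -2.4]
eef_pos: [0.6826, -0.0049, 0.1759]
ee_rot: [-3.141, 0.0, -1.477]
force: [-0.0, 0.4, -1.0]
eef_pos: [0.6825, -0.0049, 0.1745]
ee_rot: [3.141, 0.0, -1.477]
force: [-0.3, 0.4, -2.8]
eef_pos: [0.6825, -0.0049, 0.1735]
ee_rot: [3.141, 0.0, -1.477]
force: [0.1, 0.0, -2.9]
```

```bash
for i in 1 2 3; do python3 -m crank '[{"turn":[0,0,0],"slide":[0,0,0.001],"fingers":-1},{"turn":[0,0,0],"slide":[0,0,0.002],"fingers":-1},{"turn":[0,0,0],"slide":[0,0,0.002],"fingers":-1}]'|sed -n 2,4p; done
```

```text
eef_pos: [0.6825, -0.0049, 0.1725]
ee_rot: [3.141, -0.0, -1.477]
force: [-0.7, -0.3, -3.0]
eef_pos: [0.6825, -0.0049, 0.1715]
ee_rot: [3.141, 0.0, -1.477]
force: [0.5, -0.0, -2.4]
eef_pos: [0.6826, -0.0049, 0.1712]
ee_rot: [-3.141, -0.0, -1.477]
force: [-1.6, -0.1, 1.6]
```

Contact at z = 0.171, the expected height. Releasing and rising.

```bash

for i in 1 2; do python3 -m crank '[{"turn":[0,0,0],"slide":[0,0,0],"fingers":1},{"turn":[0,0,0],"slide":[0,0,0],"fingers":1},{"turn":[0,0,0],"slide":[0,0,0],"fingers":1},{"turn":[0,0,0],"slide":[0,0,0],"fingers":1}]'|sed -n 2,6p; done
python3 -m crank '[{"turn":[0,0,0],"slide":[0,0,-0.03],"fingers":1},{"turn":[0,0,0],"slide":[0,0,-0.08],"fingers":1},{"turn":[0,0,0],"slide":[0,0,-0.15],"fingers":1},{"turn":[0,0,0],"slide":[0,0,-0.2],"fingers":1},{"turn":[0,0,0],"slide":[0,0,-0.2],"fingers":1}]'|sed -n 2,6p
for i in 1 2; do python3 -m crank '[{"turn":[0,0,0],"slide":[0,0,0],"fingers":1},{"turn":[0,0,0],"slide":[0,0,0],"fingers":1},{"turn":[0,0,0],"slide":[0,0,0],"fingers":1}]'|sed -n 2,4p; done
python3 -c "
from h import *
st()
for n in ('wrist',): cv2.imwrite(f'pics/gg_{n}.png',grab_frame(n)[:,:,::-1])"
python3 -m crank '[{"turn":[0,0,0],"slide":[0.4,0.2,0],"fingers":1},{"turn":[0,0,0],"slide":[0.4,0.2,0],"fingers":1},{"turn":[0,0,0],"slide":[0.4,0.2,0],"fingers":1},{"turn":[0,0,0],"slide":[0.4,0.2,0],"fingers":1},{"turn":[0,0,0],"slide":[0.4,0.2,0],"fingers":1}]'|sed -n 2,3p
python3 -m crank '[{"turn":[0,0,0],"slide":[0.4,0,0],"fingers":1},{"turn":[0,0,0],"slide":[0.4,0,0],"fingers":1},{"turn":[0,0,0],"slide":[0.4,0,0],"fingers":1},{"turn":[0,0,0],"slide":[0.4,0,0],"fingers":1},{"turn":[0,0,0],"slide":[0.4,0,0],"fingers":1}]'|sed -n 2,3p
python3 -m crank '[{"turn":[0,0,0],"slide":[0,0,0],"fingers":1},{"turn":[0,0,0],"slide":[0,0,0],"fingers":1},{"turn":[0,0,0],"slide":[0,0,0],"fingers":1},{"turn":[0,0,0],"slide":[0,0,0],"fingers":1},{"turn":[0,0,0],"slide":[0,0,0],"fingers":1}]'|sed -n 2,3p
python3 -c "
from h import *
for n in ('top','scene'):
  f=grab_frame(n)[:,:,::-1]; cv2.imwrite(f'pics/hh_{n}.png',f)
  if n=='top': cv2.imwrite('pics/hh_crop.png',cv2.resize(f[120:220,240:340],None,fx=6,fy=6,interpolation=cv2.INTER_CUBIC))"
```

```text
eef_pos: [0.6827, -0.0049, 0.1707]
ee_rot: [-3.141, -0.0, -1.477]
force: [0.0, 0.2, 0.1]
width: 0.085
eef_pos: [0.6826, -0.0049, 0.1706]
ee_rot: [3.142, -0.0, -1.477]
force: [-0.3, 0.6, -0.4]
width: 0.0876
eef_pos: [0.6851, -0.0051, 0.2777]
ee_rot: [-3.132, -0.001, -1.476]
force: [-0.2, 0.2, 2.1]
width: 0.0875
eef_pos: [0.6819, -0.0049, 0.2694]
ee_rot: [3.14, 0.0, -1.477]
force: [0.2, -0.3, -0.8]
eef_pos: [0.6824, -0.0049, 0.2699]
ee_rot: [3.14, -0.0, -1.477]
force: [0.8, -0.4, 1.0]
t 67.08 pos [ 0.6824 -0.0049  0.2699] rpy [ 1.7993e+02 -1.0000e-02 -8.4610e+01] F [ 0.8 -0.4  1. ] w 0.0875
eef_pos: [0.6064, -0.2006, 0.2707]
ee_rot: [-3.142, -0.0, -1.476]
eef_pos: [0.6256, -0.4013, 0.2703]
ee_rot: [3.141, -0.0, -1.478]
eef_pos: [0.6264, -0.3971, 0.2712]
ee_rot: [-3.141, -0.0, -1.475]
```

View pics/gg_wrist.png

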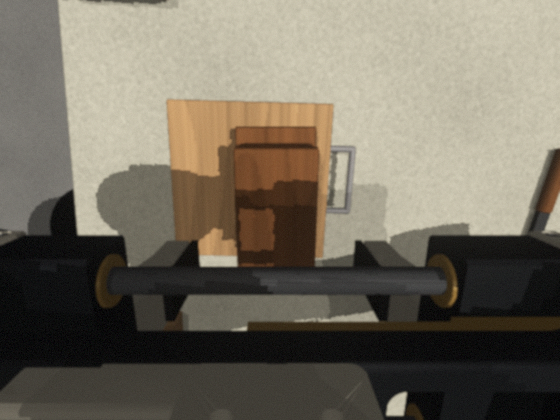

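View pics/hh_crop.png

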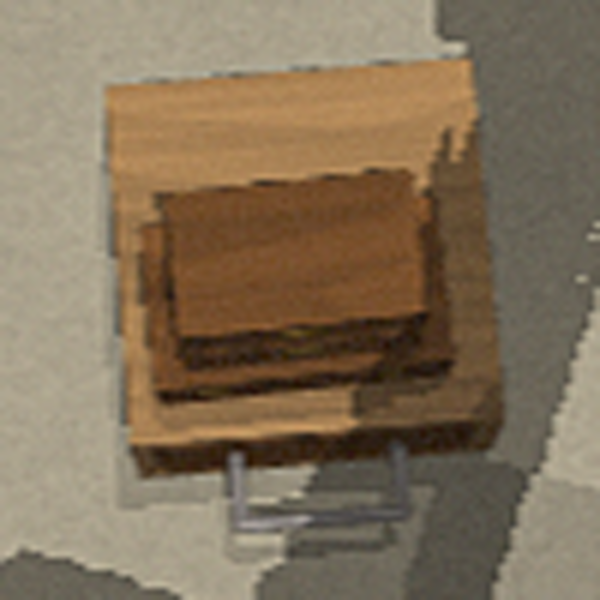

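View pics/hh_scene.png

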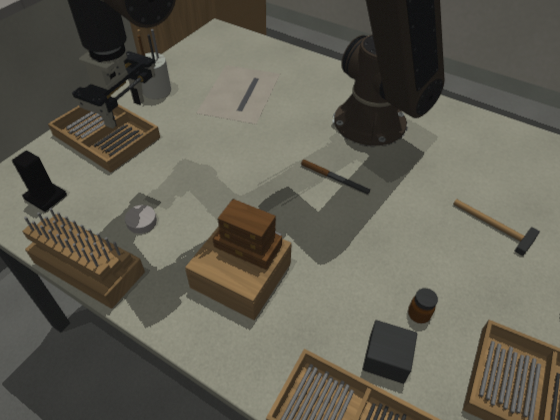

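View pics/hh_top.png

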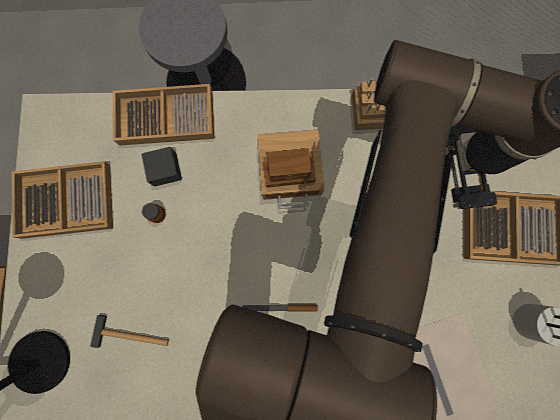

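```bash
python3 - <<'E'
from h import *
c=get_calibration("top"); g=lambda p,z: ray(c,(np.array(p,float)+.5)/6-.5+[240,120],z)
def q(n,p,z):
    w=g(p,z); d=w[0]-w[1]; print(n,w.mean(0).round(4),(np.linalg.norm(w-np.roll(w,-1,0),axis=1)*1000).round(1),round(float(np.degrees(np.arctan2(-d[0],d[1]))),1))
q("top case",[(160,197),(412,172),(428,314),(182,339)],.196)
a=g([(133,445),(497,424)],.088); b=g([(238,522),(407,511)],.049)
print("chest front",a.mean(0),"handle",b.mean(0))
st()
E
python3 - <<'E'
import sys; sys.path.insert(0,'.')
from h import *
f=cv2.imread('pics/hh_scene.png'); cv2.imwrite('pics/hh_s2.png',cv2.resize(f[190:320,170:310],None,fx=4.5,fy=4.5,interpolation=cv2.INTER_CUBIC))
E
```

```text
top case [ 0.6797 -0.0063] [111.1  64.2 107.5  64.6] 5.1
chest front [ 0.62060107 -0.01541959] handle [ 0.58724276 -0.01916466]
t 68.48 pos [ 0.6264 -0.3971  0.2713] rpy [-1.7996e+02 -2.0000e-02 -8.4520e+01] F [-0.7  1.   0.2] w 0.0876
```

View pics/hh_s2.png

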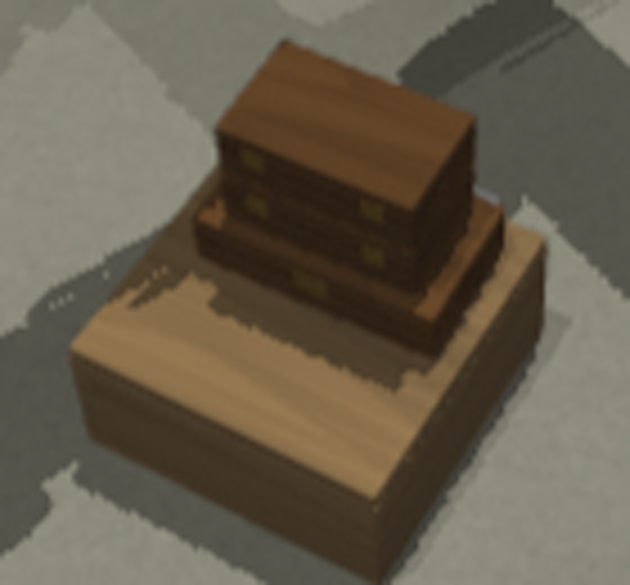

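```bash
python3 -c "
from station import *
print(job_done())"
```

```text
the job is handed in; nothing more can be done
None
```

The bench is cleared and the job is handed in at about 68 s of the 210 s. `job_done()` gives no verdict, so the results below rest on my own checks.

- **Blanks:** Only three were there. They are piled in the drawer with measured centres within about 1.5 mm of each other, all at 3.6°, in line with the drawer. I could not see the pile again once the drawer was shut.
- **Drawer:** It was pushed slowly until it stopped with about 15 N. The handle then stood 34.6 mm out from the chest front in the wrist view and about 33.4 mm in the top view. Home is 35 mm, and the difference is within the cameras' accuracy.
- **Cases:** Only two were there. They form one column on the large case. In the top view the upper case is about 2 mm from the large case's centre, at 5.1° against about 5°. In the wrist view the lower case was within about 1 mm of centre when placed.
- **Camera disagreement:** The two cameras differed by 2–4 mm in absolute x, so I compared positions within one view.
- **Other items:** I did not touch the jar, block or tin. The tin measured within 0.2 mm of its start position partway through. The jar and block I checked only by eye in the last pictures. No case appeared to have been knocked aside.

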